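# Load and clamp the gold-paint shaker

### The job

Get the gold paint ready for shaking: first set the empty aluminium rack down over the two guide pegs of the green shaker until it sits fully home on the deck. Then stand every gold pot on the table upright in a cell of its own in the rack, and lower the blue hold-down plate over the same pegs until it lies flat on the rack's corner posts. Finally turn the clamp knob clockwise until it clicks past its detent and stays there with its orange arm over the plate; leave the other things on the table where they are.

Things in the scene. Friction and masses are not known exactly. Their poses are not given: they have to be found in the camera images.
- shaker: green shaker, fixed. Origin at table height under the centre of its 180 mm square deck (top 35 mm up); x, y along its sides. Steel guide pegs at x = +-62, y = 0 mm, 12 mm thick, coned, tops 107 mm above the table. A pillar at (-125, 35) mm carries the clamp: orange arm's underside 102 mm up, knob top 142 mm. Rack and plate sit centred over this origin, x axes along its x (either way round)
- clamp (a joint): clamp knob, rad: 0 = open (orange arm, 65 mm long, 1.3 rad away from the plate), grows clockwise from above; 1.3 = closed stop, arm along the shaker's +x, 4 mm above the seated plate. A detent resists with about 0.15 N m: let go before about 1.0 it springs back to 0, beyond that it snaps on to 1.3 and stays. Starts open
- clamp_grip (a point): where to grip the clamp knob: on its axis, 133 mm above the table, 9 mm below the top of the black grip bar. The bar is 38 mm long along this point's x, 14 mm wide along its y, 30 mm high; the orange arm, just below the bar, points along +x. z up; turns with the knob
- rack: aluminium rack, 150 x 150 mm, 400 g; origin at centre of underside, z up. 6 mm floor, 15 mm holes at x = +-62, y = 0 mm. Four 46 mm square cells centred at x = +-30, y = +-42 mm, walls to 16 mm above the underside; corner posts at +-67, +-67 mm to 56 mm. Red grip block in the centre: 22 mm along x, 14 mm along y, top at 52 mm. Seated, its origin is 35 mm above the table
- plate: blue hold-down plate, 150 x 150 x 7 mm, 350 g. Origin at the centre of its underside; z up. Two 15 mm holes at x = +62 and -62 mm (y = 0). Black handle on top: 50 mm along x, 14 mm along y, from 7 to 42 mm above the underside. Resting on the corner posts of the seated rack, its origin is 91 mm above the table
- pot0: closed gold (brass-coloured) paint pot with a white lid rim, upright cylinder 38 mm across, 46 mm high, 100 to 210 g; origin at the centre of its underside, z up; may be absent
- pot1: closed gold (brass-coloured) paint pot with a white lid rim, upright cylinder 38 mm across, 46 mm high, 100 to 210 g; origin at the centre of its underside, z up; may be absent
- pot2: closed gold (brass-coloured) paint pot with a white lid rim, upright cylinder 38 mm across, 46 mm high, 100 to 210 g; origin at the centre of its underside, z up; may be absent
- pot3: closed gold (brass-coloured) paint pot with a white lid rim, upright cylinder 38 mm across, 46 mm high, 100 to 210 g; origin at the centre of its underside, z up; may be absent
- bowl: bystander, to be left where it is: blue bowl 120 mm across, 55 mm high; origin under its centre
- brush: bystander, to be left where it is: brush lying along its x axis, 220 mm long, 20 mm thick; origin under its centre
- weight: bystander, to be left where it is: dark wooden paperweight 30 x 120 x 20 mm; origin under its centre
- seal: bystander, to be left where it is: marble seal block 26 x 26 x 60 mm, standing; origin under its centre
- glue: bystander, to be left where it is: amber glue bottle 60 mm across, 130 mm high; origin under its centre
Things that resemble listed ones, but are neither listed nor needed, are in the scene too. Leave any brown or purple look-alike of the rack alone.

How it is judged (in metres and radians):
On the way, in this order (a step that is already met when the one before it is completed fails the run):
1. the rack sits fully home on the shaker's pegs (z of rack in the frame of shaker below 0.038 m and horizontal distance between rack and shaker below 0.005 m and angle between the x axis of rack and the x axis of shaker, either way round below 0.05 rad), for 0.2 s.
2. every pot stands in a cell of the seated rack and the plate lies flat on the rack's posts over the pegs (all of step 1 and x of pot0 in the frame of rack between -0.056 and 0.056 m and y of pot0 in the frame of rack between -0.068 and 0.068 m and z of pot0 in the frame of rack between -0.012 and 0.012 m and angle between each of pot0, pot1, pot2, pot3's own z axis and vertical below 0.1 rad and x of pot1 in the frame of rack between -0.056 and 0.056 m and y of pot1 in the frame of rack between -0.068 and 0.068 m and z of pot1 in the frame of rack between -0.012 and 0.012 m and x of pot2 in the frame of rack between -0.056 and 0.056 m and y of pot2 in the frame of rack between -0.068 and 0.068 m and z of pot2 in the frame of rack between -0.012 and 0.012 m and x of pot3 in the frame of rack between -0.056 and 0.056 m and y of pot3 in the frame of rack between -0.068 and 0.068 m and z of pot3 in the frame of rack between -0.012 and 0.012 m and z of plate in the frame of shaker below 0.094 m and horizontal distance between plate and shaker below 0.005 m and angle between the x axis of plate and the x axis of shaker, either way round below 0.05 rad and angle between plate's own z axis and vertical below 0.03 rad), for 0.2 s.
3. the clamp has clicked past its detent (value of joint clamp above 1.15 rad), for 0.2 s.
At the end, for the whole second after the job is handed in: The rack is seated on the deck within 3 mm of height, 5 mm sideways and 0.05 rad; every pot present stands upright on the floor of a cell; the plate is flat on the posts within the same limits; the clamp reads above 1.15 rad; all at rest and released (all of step 2 and linear speed of each of rack, plate, pot0, pot1, pot2, pot3 below 0.02 m/s and value of joint clamp above 1.15 rad); the robot touches nothing.
It fails at once if the bowl is pushed more than 50 mm away (distance of bowl from where it was at the start of the episode above 0.05 m).
It fails at once if the brush is pushed more than 50 mm away (distance of brush from where it was at the start of the episode above 0.05 m).
It fails at once if the weight is pushed more than 50 mm away (distance of weight from where it was at the start of the episode above 0.05 m).
It fails at once if the seal is pushed more than 50 mm away (distance of seal from where it was at the start of the episode above 0.05 m).
It fails at once if the glue is pushed more than 50 mm away (distance of glue from where it was at the start of the episode above 0.05 m).
Of pot0, pot1, pot2, pot3 only 2 to 4 are there at a start; the rules pass over those that are not, and their reading is None.
At some moment in a run one of pot0, pot1, pot2, pot3 may be knocked a few centimetres aside while the robot is not near it.
Once in a run the grip may slacken for a moment while it holds something.
It also fails if it takes over 210 s, if anything falls off the work surface, if the arm or the gripper's body presses on something with over 40 N, if the wrist force passes 120 N, or if a joint passes its speed limit or range.

### The arm

A 6-joint arm with a two-finger parallel gripper is mounted at the origin on the work surface. World frame = base frame: x ahead of the robot, y to its left, z up, the work surface at z = 0. Lengths are in mm, angles in rad, forces in N, time in s.
With the tool pointing down it reaches from about 325 to 750 mm from the base axis. Payload 7.6 kg.
Tool frame: the origin (TCP) lies at the very end of the fingers, on their centre line; the grasp point (between the pads) lies 19 mm behind it; z points along the fingers, y is the line along which they close (so a half turn about z gives the same grasp; the last joint's range is limited). The gripper opens to 85 mm and grips with 20 to 120 N. Pads are 22 mm wide; open, the fingers measure 114 mm over their backs; the gripper's body (76 mm by 85 mm) begins 54 mm behind the grasp point. The pads swing forward as they close: fully open they stand 13 mm farther back than shut.
Start: joints at [1.258, 0.052, 1.401, -0, 1.689, -0.07], TCP at [126.203, 509.626, 231.323] pointing down, gripper open.
Joint ranges: [-2.9, 2.9], [-0.91, 2.17], [0.12, 2.37], [-1.06, 4.2], [0.26, 2.73], [-2.93, 2.93]. Speed limits (rad/s): [2.57, 2.57, 3.01, 3.14, 3.14, 3.14].

### API

Orientations are given as [roll, pitch, yaw] about the fixed x, y, z axes, in that order (R = Rz(yaw) Ry(pitch) Rx(roll)).
In Python, from rig import ctrl gives the robot as it stands. The module is installed in compiled form; this text tells all that it offers.
- The arm moves only by the tool apply_moves, never from a script. Its argument "motion" is a list that holds one entry, the list of rows, each a list of 5 numbers: the finger opening in cm, from 0 to 8.54, then the shift along the tool's x, y, z in cm, then the turn about the tool's z in degrees. In form: [[[grip, x, y, z, spin], ...]]. A call has 1 to 8 rows; each row is the pose to reach, as a shift and turn from the pose commanded when the call began, along the tool's axes at that moment; what a row does not reach only later rows make up. A row lasts 1/12 s, in which the tool goes at most 41.7 mm and 7.16 degrees, less where a joint would pass 70% of its speed; a pose out of reach is approached as far as the arm can. A call with a gripper value outside its range is refused whole. The fingers move at their own pace and stop on an object; "squeeze" is the grip in N (left out, the last holds). Time passes only in rows, so rows that repeat a pose let the fingers close. It gives the time, the measured TCP pose, the force, the opening and the grip force at its end, in the units of the state.
- ctrl.sense(): the state, without advancing time (a new reading comes with each control period).
- ctrl.read_camera(name): name is "side" or "top"; returns a dict with "image" (420x560x3 uint8, red, green, blue), "intrinsics" (3x3 intrinsics, pixels), "xyz" and "orientation" of the camera in the world. Camera axes: x right, y down, z forward; pixel columns grow to the right and rows downward; lengths in mm; the calibration is good to about 2 mm. A picture is of the moment at which its call begins. There is no depth.
- ctrl.hand_in(): hands the job in; it is judged then, once.
Trained networks look in a picture, given as the dict that the camera call returned (one of the last four; its "shot" number tells which), for a name from the list of things; names that differ only in an ending like _2 or _b are one class to them, and where a whole thing is asked for, a point or a joint stands for the part that bears it (a point fixed in the world has none). Each returns a list of dicts, best first, with "confidence" (0 to 1); they miss things now and then, are a little off and sometimes report something else, mostly with a low value. They report only what shows in the picture. A call takes as long as a camera call. They do not tell look-alikes from the thing itself.
- ctrl.recognise(picture, target): "point" ([x, y, z] in mm, in world coordinates, good to about 4 mm: the middle of the surface that is visible of it).
- ctrl.trace(picture, target): "pixels" (420x560 bool, what is visible of it).
- ctrl.place_of(picture, target): "point" ([x, y, z] in mm, in world coordinates, good to about 4 mm: a listed point, or the origin of a listed thing).
The state is a dict: "time_s": time; "joint_positions": joint angles; "joint_vel": joint speeds; "effort": joint torques, N m; "tcp_pos": TCP position; "tool_rot": TCP orientation; "force": force on the tool from outside, world axes, zero at the start; "ft_torque": the same for the moment, N m; "width": opening from 0.0 (shut) to 1.0 (fully open); "gripper_force": force on a finger pad.
Only numpy, scipy, OpenCV 4.12 (cv2) and the standard library are available. Lean on these libraries where they do the work, as an engineer would, in place of code of your own. Each camera call takes 0.05 s, during which the arm holds its last target. There are 200 camera calls.

## Working session

There is one attempt and no reset: what is moved stays moved. The work goes in short steps, Python scripts to look and compute and a tool call to move; the robot and the scene stay as the last step left them, time stands still between calls to the robot, and variables do not carry over. Pictures are saved under pics/ and viewed, at most 14 in all, crops included, and the job is handed in when it is done.

Besides the shell and the picture viewer there is one more tool, called after "Request:" as name(argument=value, ...), one argument or row to a line, values as JSON. apply_moves: Moves the arm, as the interface text tells. Its arguments: {"type":"object","properties":{"motion":{"type":"array","items":{"type":"array","items":{"type":"array","items":{"type":"number"}}}},"squeeze":{"type":"number"}},"required":["motion"]}

```bash
mkdir -p pics
cat > h.py <<'E'
import numpy as np, cv2
from rig import ctrl
from scipy.spatial.transform import Rotation as Rn
def rot(c):
    o=np.array(c["orientation"]); return o if o.shape==(3,3) else Rn.from_euler('xyz',o).as_matrix()
def cam(n,f=None):
    c=ctrl.read_camera(n)
    if f: cv2.imwrite('pics/'+f,c["image"][:,:,::-1])
    return c
def ray(c,u,v,z):
    "pixel -> world at height z"
    d=rot(c)@np.linalg.inv(c["intrinsics"])@np.array([u,v,1.]); o=np.array(c["xyz"])
    return o+d*(z-o[2])/d[2]
def proj(c,p):
    q=np.array(c["intrinsics"])@(rot(c).T@(np.array(p)-np.array(c["xyz"]))); return q[:2]/q[2]
E
python3 - <<'E'
from h import *
for n in("top","side"):
    c=cam(n,n+'0.png'); print(n,c["xyz"],c["orientation"],np.array(c["intrinsics"]).tolist())
    for t in ["shaker","clamp_grip","rack","plate","pot0","seal","glue","bowl","weight","brush"]:
        for r in ctrl.place_of(c,t): print(t,np.round(r["point"]),round(r["confidence"],2),np.round(proj(c,r["point"])))
print(ctrl.sense())
E
```

```text
top [ 287.09931398  -47.49448    2015.25988361] [-3.00641767  0.00981369 -1.58553692] [[521.3956698443639, 0.0, 286.6132246280848], [0.0, 521.3956698443639, 206.09588068087837], [0.0, 0.0, 1.0]]
shaker [591. -36.   4.] 0.75 [288. 198.]
clamp_grip [465.   3. 128.] 0.4 [277. 228.]
rack [ 577. -607.   -0.] 0.75 [434. 200.]
rack [ 318. -610.   -3.] 0.68 [438. 267.]
rack [ 509. -380.    1.] 0.58 [377. 218.]
pot0 [ 506. -382.    1.] 0.67 [377. 219.]
pot0 [453. 226.   3.] 0.65 [220. 235.]
pot0 [656. 232.   1.] 0.42 [219. 183.]
pot0 [ 435. -204.    2.] 0.39 [332. 238.]
seal [590. -36.   4.] 0.7 [288. 199.]
seal [354. 195.   0.] 0.64 [228. 260.]
glue [698. 387.  -1.] 0.65 [180. 174.]
glue [ 682. -381.    2.] 0.61 [375. 174.]
bowl [696. 384.   0.] 0.97 [181. 174.]
bowl [791.  28.  -1.] 0.46 [271. 149.]
weight [621. 520.   0.] 0.56 [146. 193.]
brush [790.  28.   1.] 0.81 [271. 149.]
side [-224.36844843 -825.95284546  936.60115929] [-2.222219   -0.00263965 -0.76314073] [[451.8206588324534, 0.0, 278.53388095059154], [0.0, 451.8206588324534, 207.1658185960598], [0.0, 0.0, 1.0]]
shaker [589. -40.  
[... 607 characters left out ...]
1.1, 'joint_positions': array([ 1.25770020e+00,  5.22157942e-02,  1.40076095e+00,  8.96927804e-07,
        1.68858708e+00, -7.03015269e-02]), 'joint_vel': array([ 1.88239481e-03,  1.62668857e-03,  3.43372321e-05,  1.79120936e-04,
       -1.76846525e-03,  6.53894065e-04]), 'effort': array([-1.73677126e-03, -3.81561399e+01, -3.60300708e+01, -1.53853625e-04,
        4.25981470e-04,  3.76824084e-05]), 'tcp_pos': array([126.19794184, 509.61072008, 231.28426617]), 'tool_rot': array([3.14156383e+00, 1.13649297e-06, 2.89879816e+00]), 'force': array([ 1.13640578, -1.4519812 ,  0.18201051]), 'ft_torque': array([ 0.0315491 , -0.02352257,  0.04445948]), 'gripper_force': 0.0, 'width': 0.9994365977449339}
```

Run:
```python
import cv2
t=cv2.imread('pics/top0.png')
cv2.imwrite('pics/tc.png',cv2.resize(t[110:320,110:470],(800,467),interpolation=cv2.INTER_CUBIC))
```

```text
(no output)
```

View pics/tc.png

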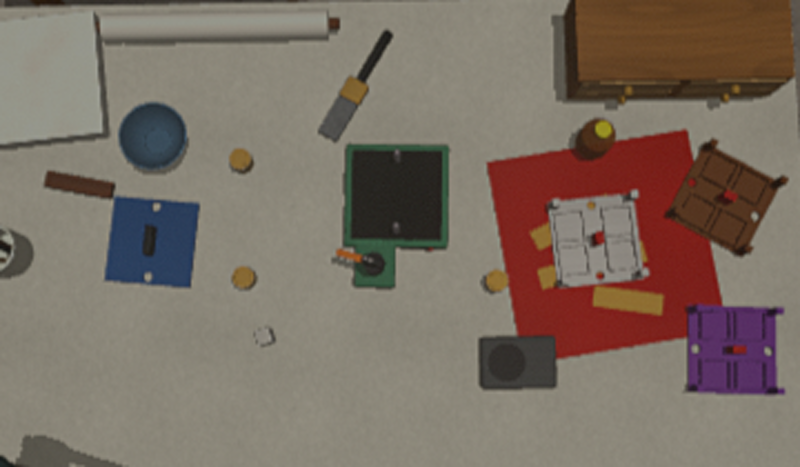

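View pics/side0.png

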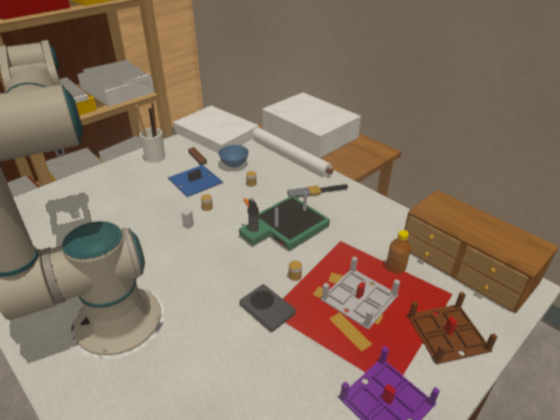

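The top view shows the shaker at (288,198) with the clamp to its lower left, and the aluminium rack on the red cloth at (377,218). The plate is at about (177,218). There are three gold pots at (220,235), (219,183) and (332,238). The gold patches on the cloth are flat. Next I'll fit precise poses by silhouette.

```bash
cat > fit.py <<'E'
from h import *
from scipy.optimize import minimize
def box(x0,x1,y0,y1,z0,z1): return np.array([[x,y,z] for x in(x0,x1) for y in(y0,y1) for z in(z0,z1)],float)
M={"rack":[box(-75,75,-75,75,0,16)]+[box(sx*67-6,sx*67+6,sy*67-6,sy*67+6,0,56) for sx in(-1,1) for sy in(-1,1)]+[box(-11,11,-7,7,0,52)],
 "plate":[box(-75,75,-75,75,0,7),box(-25,25,-7,7,0,42)],
 "shaker":[box(-90,90,-90,90,0,35)]+[box(s*62-5,s*62+5,-5,5,35,105) for s in(-1,1)]}
def world(P,p,z=0):
    c,s=np.cos(p[2]),np.sin(p[2]); return np.c_[P[:,0]*c-P[:,1]*s+p[0],P[:,0]*s+P[:,1]*c+p[1],P[:,2]+z]
S=4
def sil(c,t,p,z=0):
    m=np.zeros((420*S,560*S),np.uint8)
    for b in M[t]:
        uv=np.array([proj(c,q) for q in world(b,p,z)])*S+S/2
        cv2.fillConvexPoly(m,cv2.convexHull(uv.astype(np.float32)).round().astype(np.int32),1)
    return cv2.resize(m.astype(np.float32),(560,420),interpolation=cv2.INTER_AREA)
def mask(c,t,xy,z=10):
    uv=proj(c,[*xy,z]); best=None
    for r in ctrl.trace(c,t):
        k=r["pixels"]; ys,xs=np.nonzero(k)
        if len(xs)<5: continue
        d=np.hypot(xs.mean()-uv[0],ys.mean()-uv[1])
        if d<30 and (best is None or d<best[0]): best=(d,k,r["confidence"])
    return best
def fit(cs,t,p0,z=0):
    L=[(c,k) for c in cs for k in [mask(c,t,p0[:2],z+10)] if k]
    for c,k in L: print(t,'mask',k[1].sum(),round(k[2],2),round(k[0],1))
    def cost(q): return sum(np.abs(sil(c,t,[q[0],q[1],q[2]/50],z)-k[1]).sum()/k[1].sum() for c,k in L)
    q0=np.array([p0[0],p0[1],p0[2]*50]); r=minimize(cost,q0,method='Nelder-Mead',options=dict(initial_simplex=q0+np.array([[0,0,0],[8,0,0],[0,8,0],[0,0,5]]),xatol=.1,fatol=1e-4,maxfev=160))
    return np.array([r.x[0],r.x[1],r.x[2]/50]),r.fun
E
python3 - <<'E'
from fit import *
T=cam("top");D=cam("side")
W={}
for t,p in dict(rack=(510,-380,-1.5),plate=(513,393,1.5),shaker=(590,-38,0)).items():
    for nm,cs in(("both",[T,D]),("top",[T]),("side",[D])):
        r=fit(cs,t,p); print(t,nm,np.round(r[0],3),round(r[1],3))
        if nm=="both": W[t]=r[0]
tiles=[]
for c in (T,D):
    for t,p in W.items():
        s=5 if c is T else 3; w=[53,89][c is D]; h=[60,100][c is D]
        u=proj(c,[p[0],p[1],30]); x0,y0=int(u[0]-w/2),int(u[1]-h/2)
        im=cv2.resize(c["image"][y0:y0+h,x0:x0+w,::-1],(266,300),interpolation=cv2.INTER_CUBIC)
        def ln(P):
            uv=[(proj(c,q)-[x0,y0]+.5)*[266/w,300/h] for q in world(np.array(P,float),p)]
            cv2.polylines(im,[np.array(uv).round().astype(int)],False,(255,0,255),1)
        z=dict(rack=0,plate=7,shaker=35)[t]; e=90 if t=="shaker" else 75
        ln([[-e,-e,z],[e,-e,z],[e,e,z],[-e,e,z],[-e,-e,z]])
        for s_ in(-62,62): ln([[s_,0,z],[s_,0,107 if t=="shaker" else z+10]])
        tiles.append(im)
cv2.imwrite('pics/m1.png',np.vstack([np.hstack(tiles[:3]),np.hstack(tiles[3:])]))
E
```

```text
rack mask 1539 0.72 0.9
rack mask 2661 0.97 2.7
rack both [ 507.276 -381.402   -1.474] 0.13
rack mask 1539 0.72 0.9
rack top [ 508.97  -381.599   -1.479] 0.038
rack mask 2661 0.97 2.7
rack side [ 505.    -381.943   -1.481] 0.078
plate mask 1395 0.57 1.7
plate both [518.877 391.303   1.475] 0.084
plate mask 1395 0.57 1.7
plate top [518.877 391.303   1.475] 0.084
plate side [513.  393.    1.5] 0.0
shaker mask 2614 0.76 4.4
shaker mask 3202 0.58 9.0
shaker both [ 5.87646e+02 -3.70060e+01 -6.00000e-03] 0.415
shaker mask 2614 0.76 4.4
shaker top [ 5.88936e+02 -3.72580e+01 -2.10000e-02] 0.155
shaker mask 3202 0.58 9.0
shaker side [ 5.83831e+02 -3.46880e+01 -4.80000e-02] 0.238
```

View pics/m1.png

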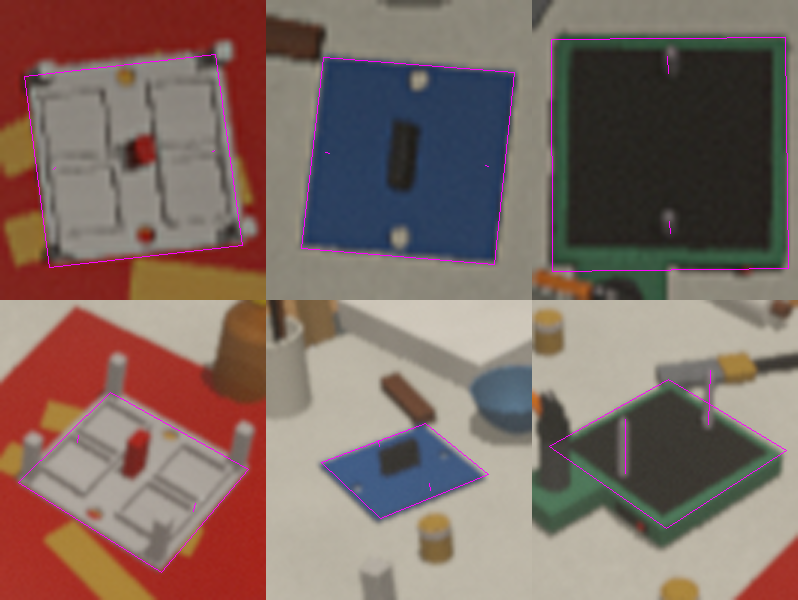

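The fits line up with the pictures. The rack and plate holes lie along world x, so rack yaw is about +0.097 and plate yaw about −0.096. Next I'll refine the shaker from its dark deck and the pots by network and colour.

Run:
```python
from fit import *
T=cam("top");D=cam("side")
for n,c in(("top",T),("side",D)):
    im=c["image"].astype(int); u=proj(c,[588,-37,35])
    dark=((im.max(2)<75)&((im.max(2)-im.min(2))<25)).astype(np.uint8)
    dark=cv2.morphologyEx(dark,cv2.MORPH_CLOSE,np.ones((7,7)))
    dark=cv2.morphologyEx(dark,cv2.MORPH_OPEN,np.ones((9,9)))
    _,lab=cv2.connectedComponents(dark); m=lab==lab[int(u[1])+6,int(u[0])]
    def cost(q):
        M["shaker"]=[box(-q[3],q[3],-q[3],q[3],35,35)]
        return np.abs(sil(c,"shaker",[q[0],q[1],q[2]/50])-m).sum()
    q0=np.array([588,-37,-1,78.]); r=minimize(cost,q0,method='Nelder-Mead',options=dict(initial_simplex=q0+np.vstack([np.zeros(4),np.diag([6,6,4,5])]),maxfev=250))
    print(n,'deck',m.sum(),np.round([r.x[0],r.x[1],r.x[2]/50,r.x[3],r.fun],3))
    # pegs: bright pixels on the dark deck; near top
    g=im.sum(2)/3
    for s in(-62,62):
        a=proj(c,[588+s,-37,107]); b=proj(c,[588+s,-37,35]); 
        x0,x1=int(min(a[0],b[0])-7),int(max(a[0],b[0])+8); y0,y1=int(min(a[1],b[1])-6),int(max(a[1],b[1])+6)
        w=np.clip(g[y0:y1,x0:x1]-75,0,None)*(im[y0:y1,x0:x1].max(2)-im[y0:y1,x0:x1].min(2)<20)
        Y,X=np.mgrid[y0:y1,x0:x1]
        print(s,'pred top/base',np.round(a,1),np.round(b,1),'bright c',np.round([(X*w).sum()/w.sum(),(Y*w).sum()/w.sum()],1), 'pred mid',np.round(proj(c,[588+s,-37,71]),1))
    for t in("pot0","plate","clamp_grip"):
        for r in ctrl.place_of(c,t): print(t,np.round(r["point"]),round(r["confidence"],2))
    # pots: gold blob
    hsv=cv2.cvtColor(c["image"],cv2.COLOR_RGB2HSV)
    for p in((453,226),(656,232),(437,-203)):
        a=proj(c,[*p,23]).round().astype(int); R=14
        w=hsv[a[1]-R:a[1]+R,a[0]-R:a[0]+R]; k=((w[...,1]>85)&(w[...,0]>10)&(w[...,0]<30))
        ys,xs=np.nonzero(k); q=np.array([xs.mean()+a[0]-R,ys.mean()+a[1]-R]); z=44 if n=="top" else 22
        print('pot blob',k.sum(),np.round(ray(c,*q,z)[:2],1))
```

```text
top deck 2089 [ 5.84635e+02 -3.29460e+01 -4.00000e-03  8.42470e+01  3.83312e+02]
-62 pred top/base [287.9 211.7] [288. 214.] bright c [287.8 210.8] pred mid [288.  212.9]
62 pred top/base [287.4 178.6] [287.5 182.1] bright c [287. 173.] pred mid [287.5 180.4]
pot0 [ 506. -383.    4.] 0.68
pot0 [656. 234.   1.] 0.66
pot0 [ 435. -205.   -2.] 0.54
pot0 [451. 228.   0.] 0.41
plate [516. 391.   1.] 0.56
clamp_grip [468.   3. 130.] 0.62
clamp_grip [ 434. -206.    0.] 0.53
pot blob 82 [451.3 225.4]
pot blob 82 [655.9 230.7]
pot blob 84 [ 439.5 -206.4]
side deck 1401 [ 5.8432e+02 -3.6500e+01 -6.5000e-02  7.4591e+01  1.8025e+02]
-62 pred top/base [276.8 207. ] [276.8 225.3] bright c [275.4 211.9] pred mid [276.8 216.3]
62 pred top/base [305.1 190.7] [304.2 208.7] bright c [303.5 195.7] pred mid [304.6 199.9]
pot0 [ 438. -203.   -0.] 0.72
pot0 [450. 230.   1.] 0.6
pot0 [656. 232.   1.] 0.51
plate [517. 391.  -0.] 0.85
clamp_grip [468.   2. 129.] 0.58
clamp_grip [452. 229.  -3.] 0.53
pot blob 124 [448.2 227.8]
pot blob 102 [653.1 233.6]
pot blob 189 [ 437.1 -204.1]
```

Run:
```python
from h import *
o=[]
for f,x0,y0,w,h in(("top0",258,165,62,75),("side0",228,180,0,0)):
    t=cv2.imread(f'pics/{f}.png')
    if w: o.append(cv2.resize(t[y0:y0+50,x0:x0+65],(400,308),interpolation=cv2.INTER_CUBIC)[:300])
    w,h=(50,37.5)
    if f=="top0": o.append(cv2.resize(t[165:215,258:323],(400,308),interpolation=cv2.INTER_CUBIC)[:300])
s=cv2.imread('pics/side0.png'); a=cv2.resize(s[182:252,236:336],(800,560),interpolation=cv2.INTER_CUBIC)
cv2.imwrite('pics/s8.png',a)
t=cv2.imread('pics/top0.png'); cv2.imwrite('pics/t12.png',cv2.resize(t[166:226,256:322],(660,600),interpolation=cv2.INTER_CUBIC))
```

```text
(no output)
```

View pics/s8.png

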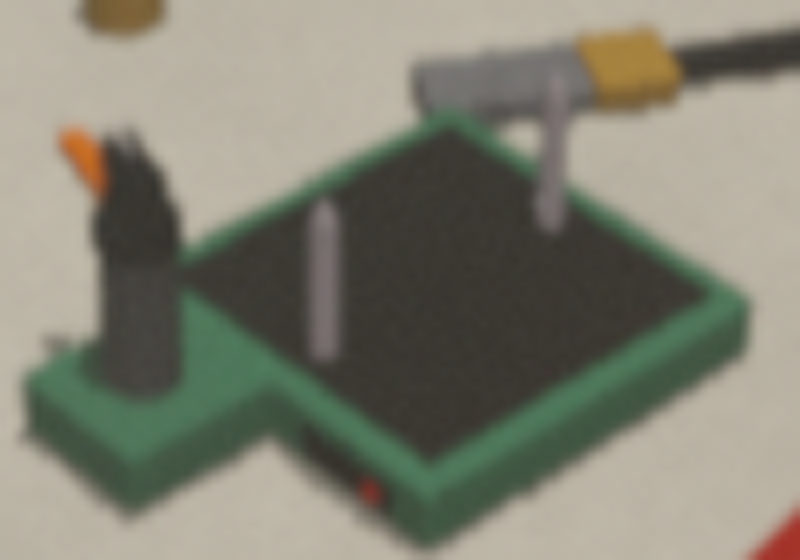

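View pics/t12.png

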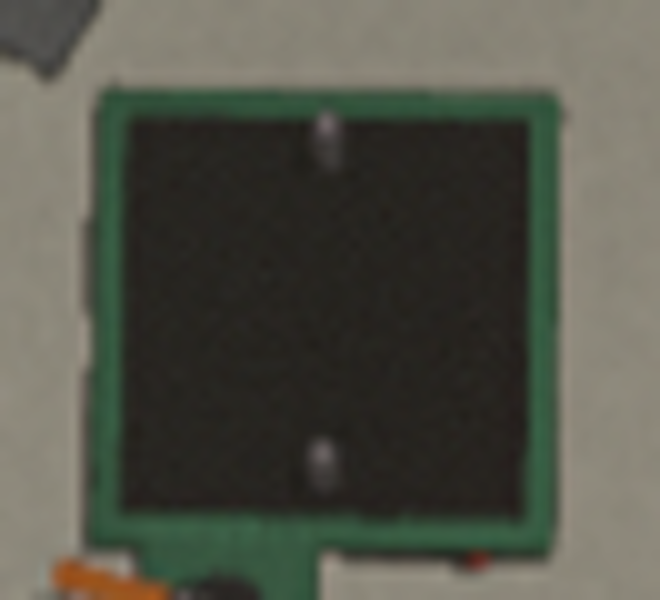

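Run:
```python
from h import *
T=cam("top");D=cam("side")
t=lambda X,Y:(X/10-.5+256,Y/10-.5+166); s=lambda X,Y:(X/8-.5+236,Y/8-.5+182)
def show(n,c,f,pts,z):
    P=np.array([ray(c,*f(*p),z)[:2] for p in pts]); print(n,np.round(P,1).tolist(),'mean',np.round(P.mean(0),1)); return P
def yaw(a,b): d=a-b; return round(np.arctan2(d[1],d[0]),3)
P=show('top inner',T,t,[(128,118),(530,118),(524,518),(120,512)],35);print(yaw(P[0]+P[1],P[2]+P[3]),yaw(P[0]+P[3],P[1]+P[2])-1.571)
P=show('top outer',T,t,[(100,92),(558,95),(555,550),(90,545)],35);print(yaw(P[0]+P[1],P[2]+P[3]),yaw(P[0]+P[3],P[1]+P[2])-1.571)
P=show('pegtop',T,t,[(326,118),(322,447)],107);print(yaw(P[0],P[1]))
P=show('pegbase',T,t,[(330,165),(326,487)],35);print(yaw(P[0],P[1]))
P=show('side inner',D,s,[(450,138),(712,295),(432,462),(188,275)],35);print(yaw(P[0]+P[1],P[2]+P[3]),yaw(P[0]+P[3],P[1]+P[2])-1.571)
P=show('pegtop',D,s,[(557,72),(324,202)],107);print(yaw(P[0],P[1]))
P=show('pegbase',D,s,[(550,230),(324,358)],35);print(yaw(P[0],P[1]))
```

```text
top inner [[670.1, 37.1], [667.5, -118.2], [512.2, -112.7], [516.9, 41.7]] mean [591.7 -38. ]
-0.033 -0.02400000000000002
top outer [[680.5, 47.8], [676.4, -129.2], [499.7, -124.3], [504.4, 53.2]] mean [590.3 -38.1]
-0.029 -0.02499999999999991
pegtop [[654.9, -39.7], [531.5, -36.4]] mean [593.2 -38.1]
-0.027
pegbase [[650.4, -40.7], [525.3, -37.3]] mean [587.8 -39. ]
-0.027
side inner [[659.4, 30.1], [660.2, -116.6], [508.5, -110.9], [517.4, 36.8]] mean [586.4 -40.1]
-0.042 -0.028000000000000025
pegtop [[651.1, -36.2], [525.2, -34.4]] mean [588.1 -35.3]
-0.015
pegbase [[644.1, -42.8], [521.1, -38.5]] mean [582.6 -40.7]
-0.035
```

Shaker is at about (589.5,−38) with yaw −0.028. The two cameras disagree by about 4 mm in x, and the rack shows the same offset. Closing the grip along the rack's x will calibrate that.

```bash
cat > plan.py <<'E'
from h import *
def plan(*wps):
    "print offsets in cm/deg for successive calls; wps: (x,y,z,yaw)"
    s=ctrl.sense(); p=np.array(s["tcp_pos"]); w=s["tool_rot"][2]
    print('t',round(s["time_s"],1),'tcp',np.round(p,1),'rot',np.round(s["tool_rot"],3),'F',np.round(s["force"],1),'w',round(s["width"]*85.4,1),'gf',round(s["gripper_force"],1))
    for q in wps:
        R=Rn.from_euler('xyz',[np.pi,0,w]).as_matrix(); d=R.T@(np.array(q[:3])-p)/10
        sp=-np.degrees((q[3]-w+np.pi)%(2*np.pi)-np.pi)
        print(np.round(d,2).tolist(),round(sp,1),'rows',int(np.ceil(max(np.linalg.norm(d)/4.1,abs(sp)/7.16))))
        p=np.array(q[:3],float); w=q[3]
E
python3 -c "
from plan import *
plan((330,370,240,2.2),(460,80,240,1.666),(500,-230,240,1.666),(507,-382,100,1.666))"
```

```text
t 2.3 tcp [126.2 509.6 231.3] rot [ 3.142 -0.     2.899] F [0.4 0.1 0.4] w 85.1 gf 0.0
[-23.14, -8.65, -0.87] 40.0 rows 7
[-31.1, -6.56, -0.0] 30.6 rows 8
[-31.24, 1.04, 0.0] -0.0 rows 8
[-15.2, -0.75, 14.0] -0.0 rows 6
```

Request:
apply_moves(
  motion=[
    [[8.5, -23.1, -8.7, -0.9, 40], [8.5, -23.1, -8.7, -0.9, 40], [8.5, -23.1, -8.7, -0.9, 40], [8.5, -23.1, -8.7, -0.9, 40], [8.5, -23.1, -8.7, -0.9, 40], [8.5, -23.1, -8.7, -0.9, 40], [8.5, -23.1, -8.7, -0.9, 40], [8.5, -23.1, -8.7, -0.9, 40]],
  ],
)

```text
time_s: 2.97
tcp_pos: [330.9, 368.5, 240.3]
tool_rot: [3.142, -0.0, 2.197]
force: [0.2, 0.7, 1.1]
width: 0.991
gripper_force: 0.0
```

Request:
apply_moves(
  motion=[
    [[8.5, -31.1, -6.6, 0, 30.6], [8.5, -31.1, -6.6, 0, 30.6], [8.5, -31.1, -6.6, 0, 30.6], [8.5, -31.1, -6.6, 0, 30.6], [8.5, -31.1, -6.6, 0, 30.6], [8.5, -31.1, -6.6, 0, 30.6], [8.5, -31.1, -6.6, 0, 30.6], [8.5, -31.1, -6.6, 0, 30.6]],
  ],
)

```text
time_s: 3.63
tcp_pos: [459.9, 77.6, 240.4]
tool_rot: [3.141, 0.0, 1.667]
force: [0.4, -0.3, 0.2]
width: 0.993
gripper_force: 0.0
```

Request:
apply_moves(
  motion=[
    [[8.5, -31.2, 1, 0, 0], [8.5, -31.2, 1, 0, 0], [8.5, -31.2, 1, 0, 0], [8.5, -31.2, 1, 0, 0], [8.5, -31.2, 1, 0, 0], [8.5, -31.2, 1, 0, 0], [8.5, -31.2, 1, 0, 0], [8.5, -31.2, 1, 0, 0]],
  ],
)

```text
time_s: 4.3
tcp_pos: [499.3, -232.8, 239.7]
tool_rot: [-3.141, 0.0, 1.666]
force: [-0.1, 0.5, -0.4]
width: 0.995
gripper_force: 0.0
```

Request:
apply_moves(
  motion=[
    [[8.5, -15.2, -0.7, 14, 0], [8.5, -15.2, -0.7, 14, 0], [8.5, -15.2, -0.7, 14, 0], [8.5, -15.2, -0.7, 14, 0], [8.5, -15.2, -0.7, 14, 0], [8.5, -15.2, -0.7, 14, 0], [8.5, -15.2, -0.7, 14, 0], [8.5, -15.2, -0.7, 14, 0]],
  ],
)

```text
time_s: 4.97
tcp_pos: [507.8, -381.0, 100.9]
tool_rot: [3.141, -0.0, 1.668]
force: [0.9, -0.0, 0.3]
width: 0.996
gripper_force: 0.0
```

```bash
python3 -c "
from plan import *
plan((507,-382,25,1.666))"
```

```text
t 5.0 tcp [ 507.8 -381.   100.9] rot [ 3.141 -0.     1.668] F [ 0.9 -0.   0.3] w 85.0 gf 0.0
[-0.09, -0.09, 7.59] 0.1 rows 2
```

Request:
apply_moves(
  motion=[
    [[8.5, 0, 0, 4, 0], [8.5, -0.1, -0.1, 7.6, 0], [8.5, -0.1, -0.1, 7.6, 0], [5, -0.1, -0.1, 7.6, 0], [3, -0.1, -0.1, 7.6, 0], [2, -0.1, -0.1, 7.6, 0], [1.5, -0.1, -0.1, 7.6, 0], [1.5, -0.1, -0.1, 7.6, 0]],
  ],
  squeeze=40,
)

```text
time_s: 5.63
tcp_pos: [507.0, -383.8, 26.6]
tool_rot: [3.139, 0.002, 1.667]
force: [16.5, 1.9, 6.3]
width: 0.295
gripper_force: 6.5
```

Request:
apply_moves(
  motion=[
    [[1.5, 0, 0, 0, 0], [1.5, 0, 0, 0, 0], [1.5, 0, 0, 0, 0], [1.5, 0, 0, 0, 0]],
  ],
  squeeze=80,
)

```text
time_s: 5.97
tcp_pos: [507.2, -383.9, 26.8]
tool_rot: [3.138, 0.003, 1.667]
force: [1.0, 1.9, 6.5]
width: 0.235
gripper_force: 79.7
```

Run:
```python
from plan import *
plan((507,-381,140,1.666))
from fit import *
T=cam("top");D=cam("side")
c=cam("side","g1.png")
```

```text
t 6.0 tcp [ 507.2 -383.9   26.8] rot [3.138e+00 3.000e-03 1.667e+00] F [1.  1.9 6.5] w 20.1 gf 79.7
[0.29, 0.01, -11.32] 0.0 rows 3
```

Request:
apply_moves(
  motion=[
    [[1.5, 0, 0, -2, 0], [1.5, 0, 0, -5, 0], [1.5, 0, 0, -9, 0], [1.5, 0, 0, -13, 0], [1.5, 0, 0, -17, 0], [1.5, 0, 0, -17.5, 0], [1.5, 0, 0, -17.5, 0]],
  ],
)

```text
time_s: 6.7
tcp_pos: [506.7, -384.1, 203.2]
tool_rot: [3.137, 0.005, 1.667]
force: [0.2, 0.4, -4.3]
width: 0.243
gripper_force: 79.2
```

Run:
```python
from plan import *
plan((589,-38,200,1.543))
```

```text
t 6.7 tcp [ 506.7 -384.1  203.2] rot [3.137 0.005 1.667] F [ 0.2  0.4 -4.3] w 20.8 gf 79.2
[33.66, 11.5, 0.32] 7.1 rows 9
```

View pics/g1.png

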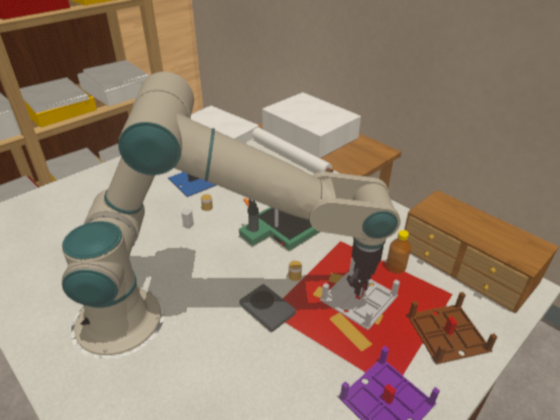

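Request:
apply_moves(
  motion=[
    [[1.5, 17, 5.8, 0, 3.5], [1.5, 17, 5.8, 0, 3.5], [1.5, 17, 5.8, 0, 3.5], [1.5, 17, 5.8, 0, 3.5], [1.5, 33.5, 11.4, 0.4, 7.1], [1.5, 33.5, 11.4, 0.4, 7.1], [1.5, 33.5, 11.4, 0.4, 7.1], [1.5, 33.5, 11.4, 0.4, 7.1]],
  ],
)

```text
time_s: 7.37
tcp_pos: [581.4, -56.7, 192.2]
tool_rot: [-3.136, -0.001, 1.542]
force: [1.6, 0.3, -3.5]
width: 0.242
gripper_force: 79.3
```

Request:
apply_moves(
  motion=[
    [[1.5, 0, 0, 0, 0], [1.5, 0, 0, 0, 0], [1.5, 0, 0, 0, 0]],
  ],
)

```text
time_s: 7.62
tcp_pos: [581.6, -58.8, 193.1]
tool_rot: [-3.137, -0.0, 1.543]
force: [0.0, -0.9, -4.6]
width: 0.238
gripper_force: 79.4
```

Run:
```python
from plan import *
from fit import *
plan((589,-38,200,1.543))
s=ctrl.sense(); p=s["tcp_pos"]; z=p[2]-25.5
for n in("top","side"):
    c=cam(n,n+"_h1.png")
    for r in ctrl.place_of(c,"rack"): print(n,np.round(r["point"]),round(r["confidence"],2))
    k=mask(c,"rack",p[:2],z+10)
    if k: print(n,k[1].sum(),k[2]); print(fit([c],"rack",(p[0],p[1],-1.6),z))
    u=proj(c,[p[0],p[1],z]).astype(int); cv2.imwrite('pics/%s_h1c.png'%n,cv2.resize(c["image"][u[1]-45:u[1]+45,u[0]-60:u[0]+60,::-1],(800,600),interpolation=cv2.INTER_CUBIC)); print(u)
```

```text
t 7.6 tcp [581.6 -58.8 193.1] rot [-3.137 -0.     1.543] F [ 0.  -0.9 -4.6] w 20.4 gf 79.4
[2.1, 0.68, -0.69] 0.0 rows 1
top [577. -56. 167.] 0.91
top [ 318. -611.   -1.] 0.68
top [ 575. -610.   -1.] 0.61
top 504 0.95
rack mask 504 0.95 10.7
(array([577.55079013, -61.78891521,  -1.54518692]), np.float64(2.5772569444444446))
[293 194]
side [ 574. -608.    1.] 0.85
side [ 439. -207.    0.] 0.67
side [ 316. -606.    1.] 0.62
side [582. -54. 168.] 0.59
side 1591 0.89
rack mask 1591 0.89 3.8
(array([576.17007223, -60.39414167,  -1.63553897]), np.float64(0.2421825895663105))
[295 186]
```

View pics/side_h1c.png

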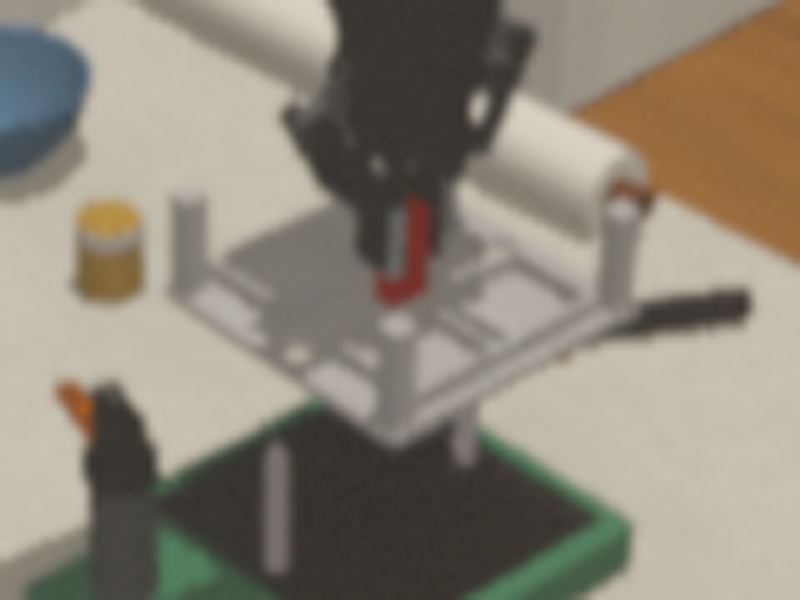

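```bash
cat > pf.py <<'E'
from fit import *
from scipy.optimize import least_squares
def pfit(c,obs,p0,z0=None):
    "obs: list of (model xyz, pixel). solve x,y,yaw,z"
    P=np.array([o[0] for o in obs],float); U=np.array([o[1] for o in obs])
    f=lambda q: (np.array([proj(c,w) for w in world(P,q[:3]*[1,1,.01],q[3])])-U).ravel()
    r=least_squares(f,[p0[0],p0[1],p0[2]*100,p0[3]],x_scale=[1,1,1,1]); 
    print('x,y,yaw,z',np.round(r.x*[1,1,.01,1],3),'res px',np.round(r.fun.reshape(-1,2),1).tolist()); return r.x
E
python3 - <<'E'
from pf import *
c=cam("side")
s=lambda X,Y:((X/6.667)-.5+235,(Y/6.667)-.5+141)
a=[((-67,67,56),s(188,193)),((-67,-67,56),s(398,322)),((67,-67,56),s(622,203))]
b=[((-62,0,6),s(297,353)),((-75,-75,0),s(395,445)),((-75,75,0),s(172,295)),((75,-75,0),s(632,318))]
pfit(c,a,(580,-58,-.03,168));pfit(c,b,(580,-58,-.03,168));pfit(c,a+b,(580,-58,-.03,168))
t=lambda X,Y:(X/8-.5+236,Y/8-.5+182)
pegs=[((62,0,107),t(557,70)),((-62,0,107),t(324,200)),((62,0,35),t(550,232)),((-62,0,35),t(324,358))]
inn=[((77.5,77.5,35),t(450,138)),((77.5,-77.5,35),t(712,295)),((-77.5,-77.5,35),t(432,462)),((-77.5,77.5,35),t(188,275))]
q=lambda X,Y:s(X,Y)
pegs2=[((62,0,35),s(465,466)),((-62,0,35),s(276,573)),((-62,0,107),s(277,440))]
pfit(c,pegs,(588,-38,-.03,0));pfit(c,pegs+inn,(588,-38,-.03,0));pfit(c,pegs2,(588,-38,-.03,0))
E
```

```text
x,y,yaw,z [ 5.80284e+02 -5.70400e+01 -2.70000e-02  1.68477e+02] res px [[-0.1, -0.2], [0.2, 0.0], [-0.1, 0.2]]
x,y,yaw,z [ 6.01188e+02 -3.73840e+01 -4.20000e-02  1.46345e+02] res px [[0.5, -0.7], [-0.4, 0.3], [-0.1, 0.6], [0.1, -0.2]]
x,y,yaw,z [ 5.89043e+02 -4.89150e+01 -3.50000e-02  1.59377e+02] res px [[0.3, 0.1], [-0.0, 0.2], [-0.4, 0.7], [0.3, -0.9], [-0.2, 0.3], [-0.6, 0.3], [0.6, -0.7]]
x,y,yaw,z [ 5.6289e+02 -5.9937e+01 -1.5000e-02  2.4372e+01] res px [[0.2, 0.5], [-0.2, 0.8], [0.2, -1.2], [-0.2, -0.1]]
x,y,yaw,z [ 6.06174e+02 -1.92640e+01 -3.70000e-02 -2.19440e+01] res px [[0.1, 1.8], [0.6, 0.9], [0.1, -0.9], [0.6, -1.0], [0.2, -1.2], [-0.1, 0.2], [-0.0, 0.1], [-1.5, 0.1]]
x,y,yaw,z [ 5.77856e+02 -4.56770e+01 -4.00000e-02  6.95700e+00] res px [[0.4, -0.6], [-0.1, -0.5], [-0.3, 1.0]]
```

```bash
cat >> pf.py <<'E'
def pfz(n,c,obs,p0,z):
    P=np.array([o[0] for o in obs],float); U=np.array([o[1] for o in obs])
    f=lambda q: (np.array([proj(c,w) for w in world(P,q*[1,1,.01],z)])-U).ravel()
    r=least_squares(f,[p0[0],p0[1],p0[2]*100]); print(n,'x,y,yaw',np.round(r.x*[1,1,.01],3),'res',np.round(r.fun.reshape(-1,2),1).tolist())
E
python3 - <<'E'
from pf import *
c=cam("side")
s=lambda X,Y:((X/6.667)-.5+235,(Y/6.667)-.5+141)
a=[((-67,67,56),s(188,193)),((-67,-67,56),s(398,322)),((67,-67,56),s(622,203))]
b=[((-62,0,6),s(297,353)),((-75,-75,0),s(395,445)),((-75,75,0),s(172,295)),((75,-75,0),s(632,318))]
p=(580,-58,-.03)
pfz('posts',c,a,p,166.3);pfz('base',c,b,p,166.3)
t=lambda X,Y:(X/8-.5+236,Y/8-.5+182)
k=[-4,-4,0]
pegs=[((62,0,107),t(557,70)),((-62,0,107),t(324,200)),((62-4,-4,35),t(550,234)),((-62-4,-4,35),t(324,362))]
pegs2=[((62-4,-4,35),s(465,466)),((-62-4,-4,35),s(276,576)),((-62,0,107),s(277,438))]
inn=[((77.5,77.5,35),t(450,138)),((77.5,-77.5,35),t(712,295)),((-77.5,-77.5,35),t(432,462)),((-77.5,77.5,35),t(188,275))]
out=[((90,90,35),t(450,110)),((90,-90,35),t(750,298)),((-90,-90,35),t(428,492)),((90,-90,0),t(745,355)),((-90,-90,0),t(428,550))]
for n,o in(('pegs',pegs),('pegs2',pegs2),('inn',inn),('out',out)): pfz(n,c,o,p,0)
E
```

```text
posts x,y,yaw [ 5.8264e+02 -5.4791e+01 -2.7000e-02] res [[0.0, -0.2], [0.2, 0.0], [-0.2, 0.2]]
base x,y,yaw [ 5.81428e+02 -5.66120e+01 -4.20000e-02] res [[0.2, -0.8], [-0.3, 0.6], [-0.8, 0.3], [1.0, -0.4]]
pegs x,y,yaw [ 5.86895e+02 -3.65400e+01 -2.70000e-02] res [[-0.0, 0.8], [0.1, 0.4], [-0.0, -0.7], [-0.0, -0.4]]
pegs2 x,y,yaw [ 5.8656e+02 -3.6966e+01 -3.5000e-02] res [[0.1, -0.2], [-0.0, -0.5], [-0.1, 0.7]]
inn x,y,yaw [ 5.87141e+02 -3.93800e+01 -3.60000e-02] res [[0.6, -1.6], [1.0, 0.2], [0.4, 0.7], [-2.0, 0.1]]
out x,y,yaw [ 5.87319e+02 -3.43150e+01 -3.00000e-02] res [[-0.5, -1.8], [0.7, -0.8], [-0.3, 0.1], [0.5, 0.5], [-0.5, 1.5]]
```

View pics/top_h1c.png

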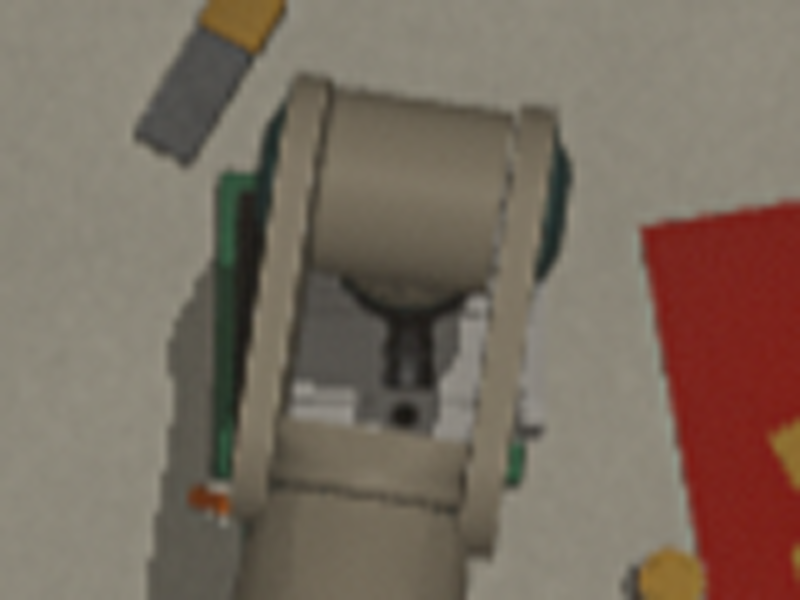

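Request:
apply_moves(
  motion=[
    [[1.5, 1.9, 0.6, 0, 0], [1.5, 1.9, 0.6, 2, 0], [1.5, 1.9, 0.6, 4, 0], [1.5, 1.9, 0.6, 5.2, 0], [1.5, 1.9, 0.6, 5.2, 0], [1.5, 1.9, 0.6, 5.2, 0], [1.5, 1.9, 0.6, 5.2, 0]],
  ],
)

```text
time_s: 8.7
tcp_pos: [589.7, -40.3, 145.2]
tool_rot: [3.14, 0.0, 1.542]
force: [0.2, -0.4, -4.2]
width: 0.236
gripper_force: 79.2
```

Run:
```python
from plan import *
plan((588,-40,130,1.543))
c=cam("side"); cv2.imwrite('pics/h2.png',cv2.resize(c["image"][165:255,235:355,::-1],(800,600),interpolation=cv2.INTER_CUBIC))
```

```text
t 8.7 tcp [589.7 -40.3 145.2] rot [3.14  0.    1.542] F [ 0.2 -0.4 -4.2] w 20.1 gf 79.2
[0.03, -0.17, 1.52] -0.0 rows 1
```

View pics/h2.png

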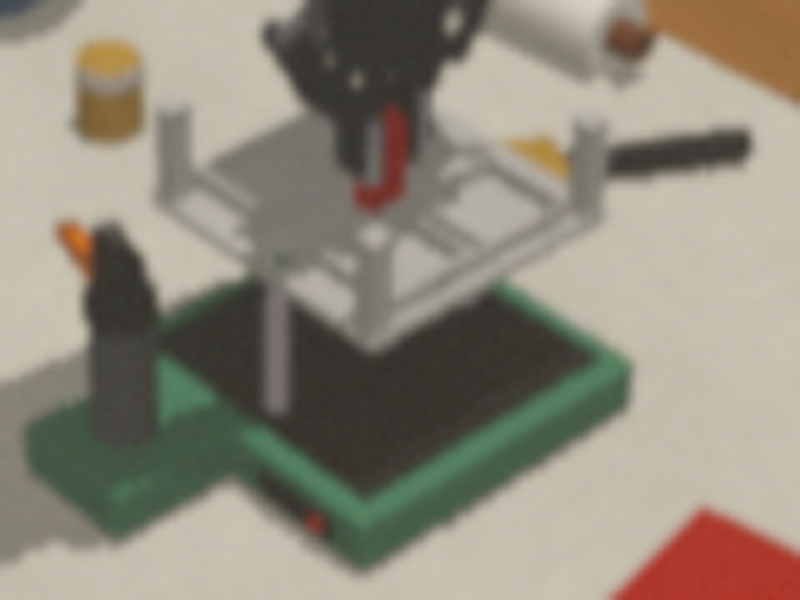

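The hole appears at (281,256) against the peg axis at about (277.5,253), so the rack is roughly 1 mm too far toward −y. I'll nudge it and lower.

Request:
apply_moves(
  motion=[
    [[1.5, 0.1, -0.05, 0.3, 0], [1.5, 0.1, -0.05, 0.7, 0], [1.5, 0.1, -0.05, 1.1, 0], [1.5, 0.1, -0.05, 1.5, 0], [1.5, 0.1, -0.05, 1.9, 0], [1.5, 0.1, -0.05, 1.9, 0], [1.5, 0.1, -0.05, 1.9, 0]],
  ],
)

```text
time_s: 9.33
tcp_pos: [588.5, -39.0, 124.3]
tool_rot: [-3.141, -0.0, 1.543]
force: [0.4, -0.1, -3.0]
width: 0.241
gripper_force: 79.4
```

Request:
apply_moves(
  motion=[
    [[1.5, 0, 0, 0.6, 0], [1.5, 0, 0, 1.2, 0], [1.5, 0, 0, 1.8, 0], [1.5, 0, 0, 2.4, 0], [1.5, 0, 0, 3, 0], [1.5, 0, 0, 3.6, 0], [1.5, 0, 0, 3.6, 0]],
  ],
)

```text
time_s: 9.92
tcp_pos: [588.3, -38.9, 87.1]
tool_rot: [-3.14, -0.0, 1.543]
force: [0.8, 1.6, -5.0]
width: 0.237
gripper_force: 79.3
```

Request:
apply_moves(
  motion=[
    [[1.5, 0, 0, 0.5, 0], [1.5, 0, 0, 1, 0], [1.5, 0, 0, 1.5, 0], [1.5, 0, 0, 1.9, 0], [1.5, 0, 0, 2.2, 0], [1.5, 0, 0, 2.4, 0], [1.5, 0, 0, 2.4, 0]],
  ],
)

```text
time_s: 10.5
tcp_pos: [588.4, -39.0, 64.1]
tool_rot: [-3.141, -0.0, 1.543]
force: [0.8, 0.1, -4.0]
width: 0.235
gripper_force: 79.4
```

Next I'll lower the last 3 mm until it presses, then release.

Request:
apply_moves(
  motion=[
    [[1.5, 0, 0, 0.2, 0], [1.5, 0, 0, 0.3, 0], [1.5, 0, 0, 0.4, 0], [1.5, 0, 0, 0.4, 0]],
  ],
)

```text
time_s: 10.83
tcp_pos: [588.8, -39.1, 61.8]
tool_rot: [3.141, 0.0, 1.543]
force: [-5.4, 1.6, 3.7]
width: 0.24
gripper_force: 80.2
```

Request:
apply_moves(
  motion=[
    [[3.8, 0, 0, 0, 0], [3.8, 0, 0, 0, 0], [3.8, 0, 0, 0, 0], [3.8, 0, -0.0, 0, 0]],
  ],
)

```text
time_s: 11.17
tcp_pos: [588.9, -39.1, 60.9]
tool_rot: [3.141, -0.0, 1.543]
force: [0.4, 0.1, -0.3]
width: 0.444
gripper_force: 0.0
```

Request:
apply_moves(
  motion=[
    [[3.8, 0, 0, -3, 0], [3.8, 0, 0, -7, 0], [3.8, 0, 0, -11, 0], [3.8, 0, 0, -15, 0], [3.8, 0, 0, -16, 0], [3.8, 0, 0, -16, 0]],
  ],
)

```text
time_s: 11.67
tcp_pos: [590.3, -39.3, 226.0]
tool_rot: [3.132, 0.001, 1.543]
force: [0.8, -0.4, 0.3]
width: 0.447
gripper_force: 0.0
```

Run:
```python
from plan import *
plan((451,-30,230,2.4),(451,228,100,3.11))
c=cam("side"); cv2.imwrite('pics/h3.png',cv2.resize(c["image"][165:255,235:355,::-1],(800,600),interpolation=cv2.INTER_CUBIC))
```

```text
t 11.7 tcp [590.3 -39.3 226. ] rot [3.132e+00 1.000e-03 1.543e+00] F [ 0.8 -0.4  0.3] w 38.2 gf 0.0
[0.53, -13.95, -0.4] -49.1 rows 7
[17.43, 19.02, 13.0] -40.7 rows 8
```

View pics/h3.png

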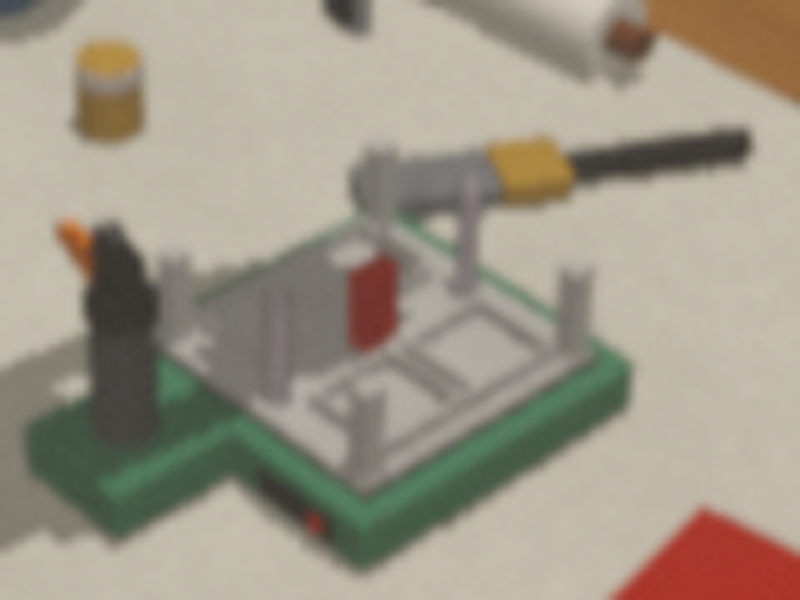

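The rack sits fully home on the deck, and the contact height confirms the shaker at about (589,−37). Now pot A.

Run:
```python
from plan import *
plan((510,80,226,2.4),(451,227.5,90,3.113),(451,227.5,15,3.113))
```

```text
t 11.7 tcp [589.3 -39.1 222.5] rot [3.138 0.    1.543] F [-0.1 -0.1 -1.7] w 38.3 gf 0.0
[11.69, -8.27, -0.35] -49.1 rows 7
[14.31, 6.89, 13.6] -40.9 rows 6
[0.0, -0.0, 7.5] -0.0 rows 2
```

Request:
apply_moves(
  motion=[
    [[8, 11.7, -8.3, -0.4, -49.1], [8, 11.7, -8.3, -0.4, -49.1], [8, 11.7, -8.3, -0.4, -49.1], [8, 11.7, -8.3, -0.4, -49.1], [8, 11.7, -8.3, -0.4, -49.1], [8, 11.7, -8.3, -0.4, -49.1], [8, 11.7, -8.3, -0.4, -49.1], [8, 11.7, -8.3, -0.4, -49.1]],
  ],
)

```text
time_s: 12.38
tcp_pos: [508.2, 80.4, 222.4]
tool_rot: [-3.139, -0.003, 2.404]
force: [-0.2, 0.2, -0.4]
width: 0.94
gripper_force: 0.0
```

Request:
apply_moves(
  motion=[
    [[8, 14.3, 6.9, 13.6, -40.9], [8, 14.3, 6.9, 13.6, -40.9], [8, 14.3, 6.9, 13.6, -40.9], [8, 14.3, 6.9, 13.6, -40.9], [8, 14.3, 6.9, 13.6, -40.9], [8, 14.3, 6.9, 13.6, -40.9], [8, 14.3, 6.9, 13.6, -40.9], [8, 14.3, 6.9, 13.6, -40.9]],
  ],
)

```text
time_s: 13.05
tcp_pos: [449.8, 227.5, 87.9]
tool_rot: [-3.141, -0.001, 3.109]
force: [0.6, 0.2, 0.3]
width: 0.936
gripper_force: 0.0
```

Run:
```python
from plan import *
plan((451,227.5,15,3.113))
for n in("top","side"):
    c=cam(n)
    print(n,[(np.round(r["point"]).tolist(),round(r["confidence"],2)) for r in ctrl.place_of(c,"pot0")])
```

```text
t 13.1 tcp [449.8 227.5  87.9] rot [-3.141e+00 -1.000e-03  3.109e+00] F [0.6 0.2 0.3] w 79.9 gf 0.0
[-0.12, 0.0, 7.29] -0.2 rows 2
top [([656.0, 232.0, -0.0], 0.6), ([436.0, -207.0, 1.0], 0.55)]
side [([440.0, -206.0, -0.0], 0.78), ([653.0, 234.0, 3.0], 0.55), ([453.0, 232.0, 1.0], 0.48), ([514.0, 393.0, 2.0], 0.37)]
```

Request:
apply_moves(
  motion=[
    [[8, -0.1, 0, 4, 0], [8, -0.1, 0, 7.3, 0], [8, -0.1, 0, 7.3, 0], [5.5, -0.1, 0, 7.3, 0], [4, -0.1, 0, 7.3, 0], [3, -0.1, 0, 7.3, 0], [3, -0.1, 0, 7.3, 0], [3, -0.1, 0, 7.3, 0]],
  ],
  squeeze=40,
)

```text
time_s: 13.92
tcp_pos: [452.8, 228.3, 18.5]
tool_rot: [3.14, 0.004, 3.113]
force: [-1.2, -2.2, 7.4]
width: 0.431
gripper_force: 40.0
```

Request:
apply_moves(
  motion=[
    [[3, 0, 0, 0, 0], [3, 0, 0, 0, 0], [3, 0, 0, -3, 0], [3, 0, 0, -7, 0], [3, 0, 0, -11, 0], [3, 0, 0, -15, 0], [3, 0, 0, -17, 0], [3, 0, 0, -17, 0]],
  ],
  squeeze=60,
)

```text
time_s: 14.58
tcp_pos: [453.4, 228.7, 193.2]
tool_rot: [3.136, 0.011, 3.113]
force: [0.1, 0.3, -1.4]
width: 0.431
gripper_force: 61.5
```

Run:
```python
from plan import *
# cell (30,42) of rack
Rz=lambda x,y:np.array([588.8,-37.2])+[x*np.cos(-.028)-y*np.sin(-.028),x*np.sin(-.028)+y*np.cos(-.028)]
for k in((30,42),(30,-42),(-30,-42)): print(k,np.round(Rz(*k),1))
p=Rz(30,42)
plan((p[0],p[1],190,3.113))
c=cam("side")
print([(np.round(r["point"]).tolist(),round(r["confidence"],2)) for r in ctrl.place_of(c,"pot0")])
```

```text
(30, 42) [620.    3.9]
(30, -42) [617.6 -80. ]
(-30, -42) [557.6 -78.3]
t 14.6 tcp [453.4 228.7 193.2] rot [3.136 0.011 3.113] F [ 0.1  0.3 -1.4] w 36.8 gf 61.5
[-17.28, -22.0, 0.32] 0.0 rows 7
[([656.0, 232.0, 1.0], 0.73), ([437.0, -203.0, -2.0], 0.72), ([454.0, 227.0, 173.0], 0.57)]
```

Request:
apply_moves(
  motion=[
    [[3, -17.3, -22, 0.3, 0], [3, -17.3, -22, 0.3, 0], [3, -17.3, -22, 0.3, 0], [3, -17.3, -22, 0.3, 0], [3, -17.3, -22, 0.3, 0], [3, -17.3, -22, 0.3, 0], [3, -17.3, -22, 0.3, 0], [3, -17.3, -22, 0.3, 0]],
  ],
)

```text
time_s: 15.35
tcp_pos: [618.8, -2.2, 178.9]
tool_rot: [-3.14, -0.005, 3.108]
force: [-0.5, 0.2, -2.1]
width: 0.424
gripper_force: 61.5
```

Request:
apply_moves(
  motion=[
    [[3, 0, 0, 3, 0], [3, 0, 0, 6, 0], [3, 0, 0, 7.5, 0], [3, 0, 0, 7.5, 0], [3, 0, 0, 7.5, 0]],
  ],
)

```text
time_s: 15.77
tcp_pos: [616.6, 3.2, 105.6]
tool_rot: [3.141, -0.004, 3.114]
force: [0.3, -0.2, -1.3]
width: 0.425
gripper_force: 61.6
```

Run:
```python
from plan import *
plan((620,4,59.5,3.113))
c=cam("side"); cv2.imwrite('pics/p1.png',cv2.resize(c["image"][165:255,235:355,::-1],(800,600),interpolation=cv2.INTER_CUBIC))
print([(np.round(r["point"]).tolist(),round(r["confidence"],2)) for r in ctrl.place_of(c,"pot0")])
```

```text
t 15.8 tcp [616.6   3.2 105.6] rot [ 3.141 -0.004  3.114] F [ 0.3 -0.2 -1.3] w 36.3 gf 61.6
[-0.33, 0.09, 4.61] 0.0 rows 2
[([615.0, 7.0, 85.0], 0.58), ([652.0, 233.0, -1.0], 0.52)]
```

View pics/p1.png

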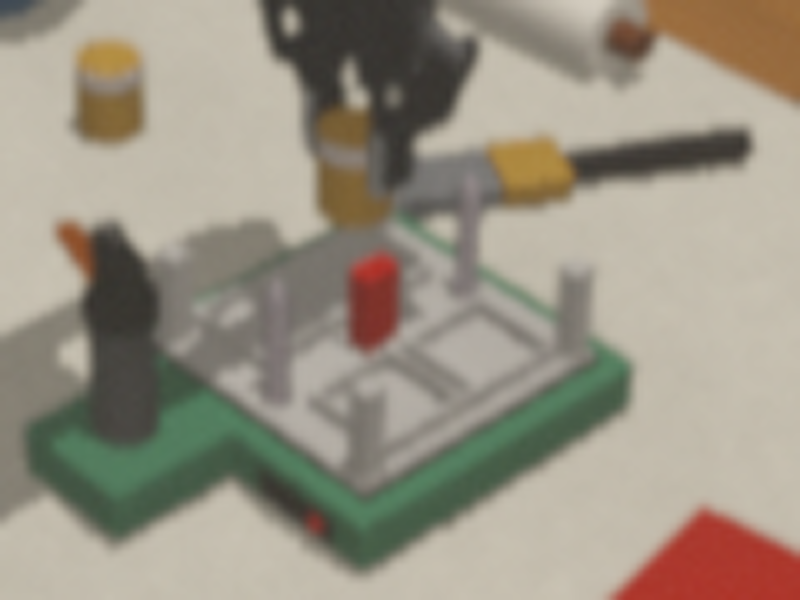

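The pot is held upright and centred in the pads. I'll lower it into the back-left cell.

Request:
apply_moves(
  motion=[
    [[3, -0.35, 0, 1, 0], [3, -0.35, 0, 2, 0], [3, -0.35, 0, 3, 0], [3, -0.35, 0, 3.6, 0], [3, -0.35, 0, 4.1, 0], [3, -0.35, 0, 4.5, 0], [3, -0.35, 0, 4.7, 0], [3, -0.35, 0, 4.7, 0]],
  ],
)

```text
time_s: 16.53
tcp_pos: [621.2, 2.9, 60.3]
tool_rot: [3.141, -0.001, 3.114]
force: [0.2, 0.4, -0.8]
width: 0.427
gripper_force: 61.7
```

Request:
apply_moves(
  motion=[
    [[3, 0, 0, 0, 0], [3, 0, 0, 0, 0]],
  ],
)

```text
time_s: 16.7
tcp_pos: [621.7, 2.8, 61.3]
tool_rot: [3.142, 0.001, 3.113]
force: [0.2, -0.3, -0.8]
width: 0.428
gripper_force: 61.7
```

Request:
apply_moves(
  motion=[
    [[3, 0.1, 0, 0.15, 0], [3, 0.1, 0, 0.3, 0], [3, 0.1, 0, 0.3, 0], [3, 0.1, 0, 0.3, 0]],
  ],
)

```text
time_s: 17.03
tcp_pos: [620.8, 2.8, 59.7]
tool_rot: [-3.142, 0.002, 3.114]
force: [-4.4, -0.7, 7.3]
width: 0.422
gripper_force: 62.9
```

Request:
apply_moves(
  motion=[
    [[5.2, 0, 0, 0, 0], [5.2, 0, 0, 0, 0], [5.2, 0, 0, 0, 0], [5.2, 0, 0, -2, 0], [5.2, 0, 0, -5, 0], [5.2, 0, 0, -9, 0], [5.2, 0, 0, -13, 0], [5.2, 0, 0, -13, 0]],
  ],
)

```text
time_s: 17.7
tcp_pos: [623.5, 2.7, 198.1]
tool_rot: [-3.141, 0.015, 3.114]
force: [-0.2, 0.3, 1.5]
width: 0.612
gripper_force: 0.0
```

Run:
```python
from plan import *
plan((655.5,232.5,110,3.113),(655.5,232.5,15,3.113))
```

```text
t 17.7 tcp [623.5   2.7 198.1] rot [-3.141  0.015  3.114] F [-0.2  0.3  1.5] w 52.2 gf 0.0
[-2.55, 23.06, 8.81] 0.0 rows 7
[0.0, -0.0, 9.5] -0.0 rows 3
```

Request:
apply_moves(
  motion=[
    [[8, -2.6, 23, 8.8, 0], [8, -2.6, 23, 8.8, 0], [8, -2.6, 23, 8.8, 0], [8, -2.6, 23, 8.8, 0], [8, -2.6, 23, 8.8, 0], [8, -2.6, 23, 8.8, 0], [8, -2.6, 23, 8.8, 0], [8, -2.6, 23, 8.8, 0]],
  ],
)

```text
time_s: 18.37
tcp_pos: [651.8, 233.9, 97.1]
tool_rot: [-3.141, -0.003, 3.117]
force: [-0.1, -0.4, -0.4]
width: 0.937
gripper_force: 0.0
```

Run:
```python
from plan import *
plan((655.5,232.5,15,3.113))
for n in("top","side"):
    c=cam(n)
    print(n,[(np.round(r["point"]).tolist(),round(r["confidence"],2)) for r in ctrl.place_of(c,"pot0")])
```

```text
t 18.4 tcp [651.8 233.9  97.1] rot [-3.141e+00 -3.000e-03  3.117e+00] F [-0.1 -0.4 -0.4] w 80.0 gf 0.0
[-0.38, -0.13, 8.21] 0.2 rows 3
top [([419.0, -185.0, 1.0], 0.48), ([617.0, 3.0, 44.0], 0.44), ([654.0, 232.0, 1.0], 0.37)]
side [([421.0, -183.0, 0.0], 0.62), ([620.0, 3.0, 40.0], 0.57), ([653.0, 231.0, 4.0], 0.56), ([695.0, 386.0, -2.0], 0.51), ([619.0, 528.0, -0.0], 0.37)]
```

Pot A stands in its cell. Pot C has been knocked to about (420,−184), so I'll use that position. Now pot B.

Request:
apply_moves(
  motion=[
    [[8, -0.3, -0.1, 4, 0], [8, -0.3, -0.1, 8, 0], [8, -0.3, -0.1, 8.1, 0], [5.5, -0.3, -0.1, 8.1, 0], [4, -0.3, -0.1, 8.1, 0], [3, -0.3, -0.1, 8.1, 0], [3, -0.3, -0.1, 8.1, 0], [3, -0.3, -0.1, 8.1, 0]],
  ],
  squeeze=40,
)

```text
time_s: 19.23
tcp_pos: [657.9, 231.6, 23.2]
tool_rot: [3.139, 0.007, 3.114]
force: [1.0, 0.2, 7.7]
width: 0.431
gripper_force: 40.6
```

Request:
apply_moves(
  motion=[
    [[3, 0, 0, 0, 0], [3, 0, 0, 0, 0], [3, 0, 0, -3, 0], [3, 0, 0, -7, 0], [3, 0, 0, -11, 0], [3, 0, 0, -15, 0], [3, 0, 0, -18, 0], [3, 0, 0, -18, 0]],
  ],
  squeeze=60,
)

```text
time_s: 19.9
tcp_pos: [658.2, 231.7, 210.3]
tool_rot: [3.137, 0.015, 3.114]
force: [1.2, -0.4, 0.4]
width: 0.424
gripper_force: 60.5
```

Run:
```python
from plan import *
plan((617.6,-80,170,3.113))
c=cam("side")
print([(np.round(r["point"]).tolist(),round(r["confidence"],2)) for r in ctrl.place_of(c,"pot0")])
```

```text
t 19.9 tcp [658.2 231.7 210.3] rot [3.137 0.015 3.114] F [ 1.2 -0.4  0.4] w 36.2 gf 60.5
[3.18, -31.27, 4.03] 0.0 rows 8
[([424.0, -184.0, -1.0], 0.73), ([657.0, 232.0, 184.0], 0.7), ([696.0, 384.0, -2.0], 0.62), ([623.0, 3.0, 36.0], 0.56)]
```

Request:
apply_moves(
  motion=[
    [[3, 3.2, -31.3, 2, 0], [3, 3.2, -31.3, 2, 0], [3, 3.2, -31.3, 2, 0], [3, 3.2, -31.3, 2, 0], [3, 3.2, -31.3, 2, 0], [3, 3.2, -31.3, 2, 0], [3, 3.2, -31.3, 2, 0], [3, 3.2, -31.3, 2, 0]],
  ],
)

```text
time_s: 20.67
tcp_pos: [613.0, -85.1, 176.1]
tool_rot: [-3.141, -0.004, 3.11]
force: [0.3, 0.1, -1.6]
width: 0.422
gripper_force: 60.8
```

Request:
apply_moves(
  motion=[
    [[3, 0, 0, 3, 0], [3, 0, 0, 6, 0], [3, 0, 0, 7.5, 0], [3, 0, 0, 7.5, 0], [3, 0, 0, 7.5, 0]],
  ],
)

```text
time_s: 21.08
tcp_pos: [613.8, -80.8, 101.7]
tool_rot: [3.141, -0.004, 3.113]
force: [0.4, 0.7, -1.8]
width: 0.424
gripper_force: 60.7
```

Run:
```python
from plan import *
plan((619,-80,64,3.113))
c=cam("side")
print([(np.round(r["point"]).tolist(),round(r["confidence"],2)) for r in ctrl.place_of(c,"pot0")])
```

```text
t 21.1 tcp [613.8 -80.8 101.7] rot [ 3.141 -0.004  3.113] F [ 0.4  0.7 -1.8] w 36.2 gf 60.7
[-0.52, 0.09, 3.77] 0.0 rows 1
[([610.0, -81.0, 80.0], 0.71), ([419.0, -183.0, 1.0], 0.66), ([623.0, 0.0, 39.0], 0.42)]
```

Request:
apply_moves(
  motion=[
    [[3, -0.45, 0, 0.8, 0], [3, -0.45, 0, 1.5, 0], [3, -0.45, 0, 2.2, 0], [3, -0.45, 0, 2.8, 0], [3, -0.45, 0, 3.2, 0], [3, -0.45, 0, 3.6, 0], [3, -0.45, 0, 3.8, 0], [3, -0.45, 0, 3.8, 0]],
  ],
)

```text
time_s: 21.85
tcp_pos: [619.3, -81.1, 65.1]
tool_rot: [3.141, -0.001, 3.113]
force: [0.9, -0.6, -2.0]
width: 0.422
gripper_force: 60.7
```

Request:
apply_moves(
  motion=[
    [[3, 0, 0, 0.1, 0], [3, 0, 0, 0.1, 0]],
  ],
)

```text
time_s: 22.02
tcp_pos: [619.7, -81.2, 64.9]
tool_rot: [3.142, 0.0, 3.113]
force: [0.4, 0.8, -1.5]
width: 0.423
gripper_force: 60.7
```

Request:
apply_moves(
  motion=[
    [[3, 0.1, 0.1, 0.15, 0], [3, 0.1, 0.1, 0.3, 0], [3, 0.1, 0.1, 0.3, 0], [3, 0.1, 0.1, 0.3, 0]],
  ],
)

```text
time_s: 22.35
tcp_pos: [619.3, -80.7, 64.3]
tool_rot: [-3.14, 0.003, 3.113]
force: [-3.3, -1.0, 8.6]
width: 0.427
gripper_force: 61.9
```

Request:
apply_moves(
  motion=[
    [[5.2, 0, 0, 0, 0], [5.2, 0, 0, 0, 0], [5.2, 0, 0, 0, 0], [5.2, 0, 0, -2, 0], [5.2, 0, 0, -5, 0], [5.2, 0, 0, -9, 0], [5.2, 0, 0, -13, 0], [5.2, 0, 0, -13, 0]],
  ],
)

```text
time_s: 23.02
tcp_pos: [621.6, -80.6, 202.1]
tool_rot: [-3.139, 0.015, 3.114]
force: [0.2, 0.3, 2.0]
width: 0.608
gripper_force: 0.0
```

Run:
```python
from plan import *
plan((420.5,-184,110,3.113))
for n in("top","side"):
    c=cam(n)
    print(n,[(np.round(r["point"]).tolist(),round(r["confidence"],2)) for r in ctrl.place_of(c,"pot0")])
    hsv=cv2.cvtColor(c["image"],cv2.COLOR_RGB2HSV)
    a=proj(c,[420,-184,23]).round().astype(int); R=14
    w=hsv[a[1]-R:a[1]+R,a[0]-R:a[0]+R]; k=((w[...,1]>85)&(w[...,0]>10)&(w[...,0]<30)); ys,xs=np.nonzero(k)
    print('blob',k.sum(),np.round(ray(c,xs.mean()+a[0]-R,ys.mean()+a[1]-R,44 if n=="top" else 22)[:2],1))
```

```text
t 23.0 tcp [621.6 -80.6 202.1] rot [-3.139  0.015  3.114] F [0.2 0.3 2. ] w 51.9 gf 0.0
[19.81, -10.9, 9.21] 0.0 rows 6
top [([420.0, -187.0, 1.0], 0.67), ([619.0, 4.0, 44.0], 0.46)]
blob 80 [ 423.2 -186.3]
side [([615.0, -81.0, 42.0], 0.68), ([617.0, 4.0, 41.0], 0.67), ([420.0, -188.0, 1.0], 0.48)]
blob 185 [ 421.1 -183.9]
```

Request:
apply_moves(
  motion=[
    [[8, 10, -5.5, 2, 0], [8, 10, -5.5, 2, 0], [8, 10, -5.5, 2, 0], [8, 19.9, -11, 9.2, 0], [8, 19.9, -11, 9.2, 0], [8, 19.9, -11, 9.2, 0], [8, 19.9, -11, 9.2, 0], [8, 19.9, -11, 9.2, 0]],
  ],
)

```text
time_s: 23.88
tcp_pos: [413.2, -184.2, 96.1]
tool_rot: [3.138, -0.006, 3.111]
force: [-0.4, 0.5, 0.2]
width: 0.937
gripper_force: 0.0
```

Run:
```python
from plan import *
plan((421,-185.3,15,3.113))
```

```text
t 23.9 tcp [ 413.2 -184.2   96.1] rot [ 3.138 -0.006  3.111] F [-0.4  0.5  0.2] w 80.0 gf 0.0
[-0.79, -0.08, 8.11] -0.1 rows 2
```

Request:
apply_moves(
  motion=[
    [[8, -0.5, 0, 1.5, 0], [8, -0.5, 0, 1.5, 0], [8, -0.5, 0, 1.5, 0], [8, -0.5, 0, 1.5, 0]],
  ],
)

```text
time_s: 24.22
tcp_pos: [422.4, -184.3, 85.4]
tool_rot: [-3.142, 0.0, 3.114]
force: [-0.1, -0.2, 0.5]
width: 0.937
gripper_force: 0.0
```

Run:
```python
from plan import *
plan((421,-185.3,18,3.113))
```

```text
t 24.2 tcp [ 422.4 -184.3   85.4] rot [-3.142  0.     3.114] F [-0.1 -0.2  0.5] w 80.0 gf 0.0
[0.13, -0.1, 6.74] 0.1 rows 2
```

Request:
apply_moves(
  motion=[
    [[8, 0.1, -0.1, 4, 0], [8, 0.1, -0.1, 6.7, 0], [8, 0.1, -0.1, 6.7, 0], [5.5, 0.1, -0.1, 6.7, 0], [4, 0.1, -0.1, 6.7, 0], [3, 0.1, -0.1, 6.7, 0], [3, 0.1, -0.1, 6.7, 0], [3, 0.1, -0.1, 6.7, 0]],
  ],
  squeeze=40,
)

```text
time_s: 24.88
tcp_pos: [422.0, -186.2, 20.2]
tool_rot: [-3.14, 0.004, 3.114]
force: [-1.0, 1.1, 7.4]
width: 0.431
gripper_force: 39.7
```

Request:
apply_moves(
  motion=[
    [[3, 0, 0, 0, 0], [3, 0, 0, 0, 0], [3, 0, 0, -3, 0], [3, 0, 0, -7, 0], [3, 0, 0, -11, 0], [3, 0, 0, -15, 0], [3, 0, 0, -17, 0], [3, 0, 0, -17, 0]],
  ],
  squeeze=60,
)

```text
time_s: 25.55
tcp_pos: [422.7, -186.7, 194.7]
tool_rot: [-3.136, 0.011, 3.114]
force: [1.0, -0.3, -0.5]
width: 0.425
gripper_force: 60.3
```

Run:
```python
from plan import *
plan((558.5,-78.3,175,3.113))
c=cam("side")
print([(np.round(r["point"]).tolist(),round(r["confidence"],2)) for r in ctrl.place_of(c,"pot0")])
```

```text
t 25.6 tcp [ 422.7 -186.7  194.7] rot [-3.136  0.011  3.114] F [ 1.  -0.3 -0.5] w 36.3 gf 60.3
[-13.27, 11.22, 1.97] 0.0 rows 5
[([426.0, -185.0, 174.0], 0.68), ([616.0, -78.0, 40.0], 0.61), ([466.0, 2.0, 129.0], 0.36)]
```

Request:
apply_moves(
  motion=[
    [[3, -13.3, 11.2, 1, 0], [3, -13.3, 11.2, 1, 0], [3, -13.3, 11.2, 1, 0], [3, -13.3, 11.2, 1, 0], [3, -13.3, 11.2, 1, 0], [3, -13.3, 11.2, 1, 0], [3, -13.3, 11.2, 1, 0]],
  ],
)

```text
time_s: 26.23
tcp_pos: [555.7, -77.2, 175.7]
tool_rot: [3.141, -0.004, 3.114]
force: [-0.4, -0.8, -1.9]
width: 0.424
gripper_force: 60.6
```

Request:
apply_moves(
  motion=[
    [[3, 0, 0, 3, 0], [3, 0, 0, 6, 0], [3, 0, 0, 7.8, 0], [3, 0, 0, 7.8, 0], [3, 0, 0, 7.8, 0]],
  ],
)

```text
time_s: 26.65
tcp_pos: [555.3, -78.3, 99.2]
tool_rot: [3.141, -0.002, 3.112]
force: [-0.8, -0.6, -1.1]
width: 0.426
gripper_force: 60.6
```

Run:
```python
from plan import *
plan((558,-78.3,61.2,3.113))
for i in range(3):
    c=cam("side")
    print([(np.round(r["point"]).tolist(),round(r["confidence"],2)) for r in ctrl.place_of(c,"pot0")][:4])
```

```text
t 26.6 tcp [555.3 -78.3  99.2] rot [ 3.141e+00 -2.000e-03  3.112e+00] F [-0.8 -0.6 -1.1] w 36.4 gf 60.6
[-0.27, 0.01, 3.8] -0.1 rows 1
[([614.0, -80.0, 43.0], 0.62), ([558.0, -77.0, 79.0], 0.54), ([796.0, 31.0, 5.0], 0.51), ([617.0, 5.0, 41.0], 0.35)]
[([681.0, -378.0, 3.0], 0.6), ([616.0, -82.0, 44.0], 0.55), ([620.0, 5.0, 38.0], 0.5), ([558.0, -77.0, 80.0], 0.45)]
[([614.0, -80.0, 39.0], 0.7), ([621.0, 6.0, 40.0], 0.58), ([557.0, -77.0, 80.0], 0.55)]
```

Request:
apply_moves(
  motion=[
    [[3, 0.1, 0, 0.8, 0], [3, 0.1, 0, 1.5, 0], [3, 0.1, 0, 2.2, 0], [3, 0.1, 0, 2.8, 0], [3, 0.1, 0, 3.2, 0], [3, 0.1, 0, 3.6, 0], [3, 0.1, 0, 3.8, 0], [3, 0.1, 0, 3.8, 0]],
  ],
)

```text
time_s: 27.62
tcp_pos: [555.6, -77.3, 61.7]
tool_rot: [3.142, -0.0, 3.114]
force: [-0.3, -0.6, -2.1]
width: 0.419
gripper_force: 61.0
```

Run:
```python
from plan import *
plan((556.5,-78.3,60,3.113))
for i in range(2):
    c=cam("side")
    print([(np.round(r["point"]).tolist(),round(r["confidence"],2)) for r in ctrl.place_of(c,"pot0")][:4])
```

```text
t 27.6 tcp [555.6 -77.3  61.7] rot [ 3.142 -0.     3.114] F [-0.3 -0.6 -2.1] w 35.8 gf 61.0
[-0.09, -0.09, 0.17] 0.0 rows 1
[([619.0, -81.0, 43.0], 0.68), ([558.0, -76.0, 43.0], 0.47)]
[([558.0, -78.0, 43.0], 0.49), ([616.0, -83.0, 41.0], 0.44)]
```

In the cell at the right height; press lightly, release, and lift.

Request:
apply_moves(
  motion=[
    [[3, 0, 0, 0.15, 0], [3, 0, 0, 0.3, 0], [3, 0, 0, 0.3, 0], [3, 0, 0, 0.3, 0]],
  ],
)

```text
time_s: 28.15
tcp_pos: [556.1, -77.4, 61.3]
tool_rot: [-3.141, 0.001, 3.114]
force: [-7.6, 1.4, 13.5]
width: 0.423
gripper_force: 62.3
```

Request:
apply_moves(
  motion=[
    [[5.2, 0, 0, 0, 0], [5.2, 0, 0, 0, 0], [5.2, 0, 0, 0, 0], [5.2, 0, 0, -2, 0], [5.2, 0, 0, -5, 0], [5.2, 0, 0, -9, 0], [5.2, 0, 0, -13, 0], [5.2, 0, 0, -13, 0]],
  ],
)

```text
time_s: 28.82
tcp_pos: [558.8, -78.0, 198.2]
tool_rot: [-3.139, 0.014, 3.114]
force: [1.1, -0.3, 2.4]
width: 0.608
gripper_force: 0.0
```

Run:
```python
from plan import *
plan((540,160,210,3.08),(518,392,110,3.045))
c=cam("side"); cv2.imwrite('pics/p3.png',cv2.resize(c["image"][140:290,160:360,::-1],(800,600),interpolation=cv2.INTER_CUBIC))
print([(np.round(r["point"]).tolist(),round(r["confidence"],2)) for r in ctrl.place_of(c,"plate")][:4])
```

```text
t 28.8 tcp [558.8 -78.  198.2] rot [-3.139  0.014  3.114] F [ 1.1 -0.3  2.4] w 51.9 gf 0.0
[2.54, 23.74, -1.18] 1.9 rows 6
[3.62, 23.02, 10.0] 2.0 rows 7
[([518.0, 391.0, -1.0], 0.57)]
```

View pics/p3.png

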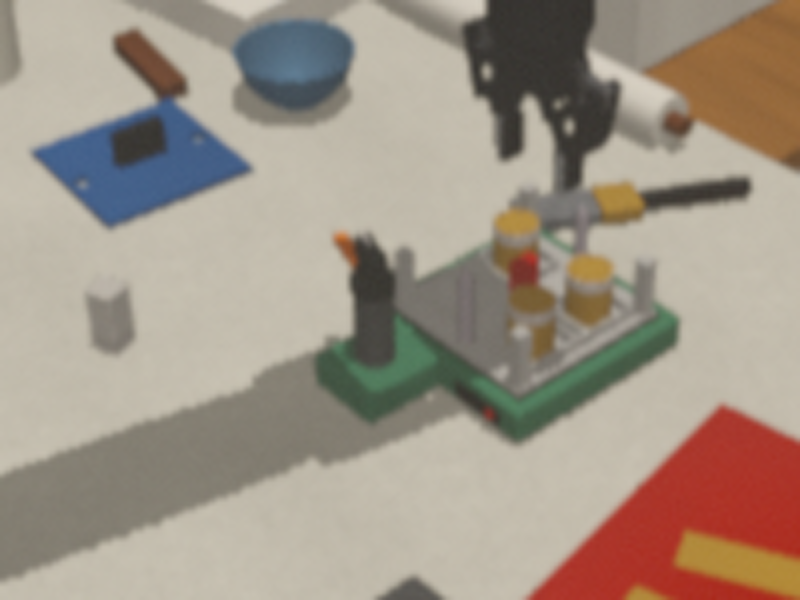

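All three pots stand upright in their cells. Now the plate.

Request:
apply_moves(
  motion=[
    [[5, 2.5, 23.7, -1.2, 1.9], [5, 2.5, 23.7, -1.2, 1.9], [5, 2.5, 23.7, -1.2, 1.9], [5, 2.5, 23.7, -1.2, 1.9], [5, 2.5, 23.7, -1.2, 1.9], [5, 2.5, 23.7, -1.2, 1.9], [5, 2.5, 23.7, -1.2, 1.9]],
  ],
)

```text
time_s: 29.5
tcp_pos: [535.7, 165.3, 198.7]
tool_rot: [3.141, -0.003, 3.086]
force: [0.4, -0.2, 1.1]
width: 0.585
gripper_force: 0.0
```

Request:
apply_moves(
  motion=[
    [[5, 3.7, 23, 9, 2], [5, 3.7, 23, 9, 2], [5, 3.7, 23, 9, 2], [5, 3.7, 23, 9, 2], [5, 3.7, 23, 9, 2], [5, 3.7, 23, 9, 2], [5, 3.7, 23, 9, 2], [5, 3.7, 23, 9, 2]],
  ],
)

```text
time_s: 30.17
tcp_pos: [512.6, 392.5, 106.4]
tool_rot: [-3.137, -0.005, 3.048]
force: [0.2, -1.5, -0.6]
width: 0.581
gripper_force: 0.0
```

Request:
apply_moves(
  motion=[
    [[5, 0, 0, 0, 0], [5, 0, 0, 0, 0]],
  ],
)

```text
time_s: 30.33
tcp_pos: [515.1, 390.8, 110.9]
tool_rot: [-3.141, 0.0, 3.044]
force: [0.0, -0.8, 0.5]
width: 0.586
gripper_force: 0.0
```

Run:
```python
from plan import *
plan((517,391.5,17,3.045))
```

```text
t 30.3 tcp [515.1 390.8 110.9] rot [-3.141  0.     3.044] F [ 0.  -0.8  0.5] w 50.1 gf 0.0
[-0.18, 0.09, 9.39] -0.1 rows 3
```

Request:
apply_moves(
  motion=[
    [[5, -0.2, 0.1, 4, 0], [5, -0.2, 0.1, 8, 0], [5, -0.2, 0.1, 9.4, 0], [5, -0.2, 0.1, 9.4, 0], [3, -0.2, 0.1, 9.4, 0], [2, -0.2, 0.1, 9.4, 0], [1, -0.2, 0.1, 9.4, 0], [0.8, -0.2, 0.1, 9.4, 0]],
  ],
  squeeze=40,
)

```text
time_s: 31.0
tcp_pos: [518.2, 393.8, 20.4]
tool_rot: [3.138, 0.004, 3.045]
force: [0.6, -0.9, 6.0]
width: 0.154
gripper_force: 41.0
```

Request:
apply_moves(
  motion=[
    [[0.8, 0, 0, 0, 0], [0.8, 0, 0, 0, 0], [0.8, 0, 0, 0, 0]],
  ],
  squeeze=90,
)

```text
time_s: 31.25
tcp_pos: [518.3, 393.9, 20.6]
tool_rot: [3.138, 0.005, 3.045]
force: [0.5, -1.3, 6.6]
width: 0.14
gripper_force: 89.4
```

Request:
apply_moves(
  motion=[
    [[0.8, 0, 0, -2, 0], [0.8, 0, 0, -5, 0], [0.8, 0, 0, -9, 0], [0.8, 0, 0, -13, 0], [0.8, 0, 0, -17, 0], [0.8, 0, 0, -17, 0]],
  ],
)

```text
time_s: 31.75
tcp_pos: [519.1, 394.8, 199.1]
tool_rot: [3.13, 0.014, 3.045]
force: [1.6, 0.7, 0.1]
width: 0.14
gripper_force: 88.5
```

Run:
```python
from plan import *
plan((555,170,185,3.08),(588.8,-37.2,170,3.113))
c=cam("side")
print([(np.round(r["point"]).tolist(),round(r["confidence"],2)) for r in ctrl.place_of(c,"plate")][:4])
```

```text
t 31.8 tcp [519.1 394.8 199.1] rot [3.13  0.014 3.045] F [1.6 0.7 0.1] w 11.9 gf 88.5
[-5.73, -22.03, 1.41] -2.0 rows 6
[-4.65, -20.47, 1.5] -1.9 rows 6
[([517.0, 395.0, 179.0], 0.97), ([622.0, 524.0, -4.0], 0.51)]
```

Request:
apply_moves(
  motion=[
    [[0.8, -5.7, -22, 1.4, -2], [0.8, -5.7, -22, 1.4, -2], [0.8, -5.7, -22, 1.4, -2], [0.8, -5.7, -22, 1.4, -2], [0.8, -5.7, -22, 1.4, -2], [0.8, -5.7, -22, 1.4, -2], [0.8, -5.7, -22, 1.4, -2]],
  ],
)

```text
time_s: 32.43
tcp_pos: [551.7, 163.8, 170.0]
tool_rot: [-3.139, -0.004, 3.075]
force: [-0.5, -0.1, -3.7]
width: 0.138
gripper_force: 89.0
```

Request:
apply_moves(
  motion=[
    [[0.8, -4.7, -20.5, 0, -1.9], [0.8, -4.7, -20.5, 0, -1.9], [0.8, -4.7, -20.5, 0, -1.9], [0.8, -4.7, -20.5, 0, -1.9], [0.8, -4.7, -20.5, 0, -1.9], [0.8, -4.7, -20.5, 0, -1.9], [0.8, -4.7, -20.5, 0, -1.9], [0.8, -4.7, -20.5, 0, -1.9]],
  ],
)

```text
time_s: 33.1
tcp_pos: [585.9, -38.3, 171.1]
tool_rot: [3.14, -0.003, 3.113]
force: [-0.4, -0.2, -2.9]
width: 0.141
gripper_force: 89.5
```

Request:
apply_moves(
  motion=[
    [[0.8, 0, 0, 1, 0], [0.8, 0, 0, 1, 0], [0.8, 0, 0, 1, 0], [0.8, 0, 0, 1, 0]],
  ],
)

```text
time_s: 33.43
tcp_pos: [586.3, -38.1, 162.3]
tool_rot: [3.141, -0.001, 3.115]
force: [-1.0, 0.3, -3.1]
width: 0.141
gripper_force: 89.4
```

Run:
```python
from plan import *
plan((589.5,-37.2,141,3.113))
```

```text
t 33.4 tcp [586.3 -38.1 162.3] rot [ 3.141e+00 -1.000e-03  3.115e+00] F [-1.   0.3 -3.1] w 12.1 gf 89.4
[-0.32, 0.09, 2.13] 0.1 rows 1
```

Request:
apply_moves(
  motion=[
    [[0.8, -0.3, 0.1, 1, 0], [0.8, -0.3, 0.1, 2.1, 0], [0.8, -0.3, 0.1, 2.1, 0], [0.8, -0.3, 0.1, 2.1, 0]],
  ],
)

```text
time_s: 33.77
tcp_pos: [588.8, -38.0, 140.1]
tool_rot: [3.141, -0.003, 3.114]
force: [0.2, 0.7, -2.2]
width: 0.141
gripper_force: 89.4
```

Run:
```python
from plan import *
from fit import *
plan((589.5,-37.2,141,3.113))
s=ctrl.sense(); p=s["tcp_pos"]
c=cam("side"); cv2.imwrite('pics/pl.png',cv2.resize(c["image"][165:255,235:355,::-1],(800,600),interpolation=cv2.INTER_CUBIC))
print(mask(c,"plate",p[:2],p[2]-15) is not None, proj(c,[527,-36,124]))
print(fit([c],"plate",(p[0],p[1],-.028),p[2]-20.6))
```

```text
t 33.8 tcp [588.8 -38.  140.1] rot [ 3.141e+00 -3.000e-03  3.114e+00] F [ 0.2  0.7 -2.2] w 12.1 gf 89.4
[-0.07, 0.08, -0.09] 0.0 rows 1
True [276.81732009 202.23830595]
plate mask 1331 0.57 5.2
(array([ 5.84076978e+02, -3.96659802e+01, -2.20441813e-02]), np.float64(0.17247370398196846))
```

View pics/pl.png

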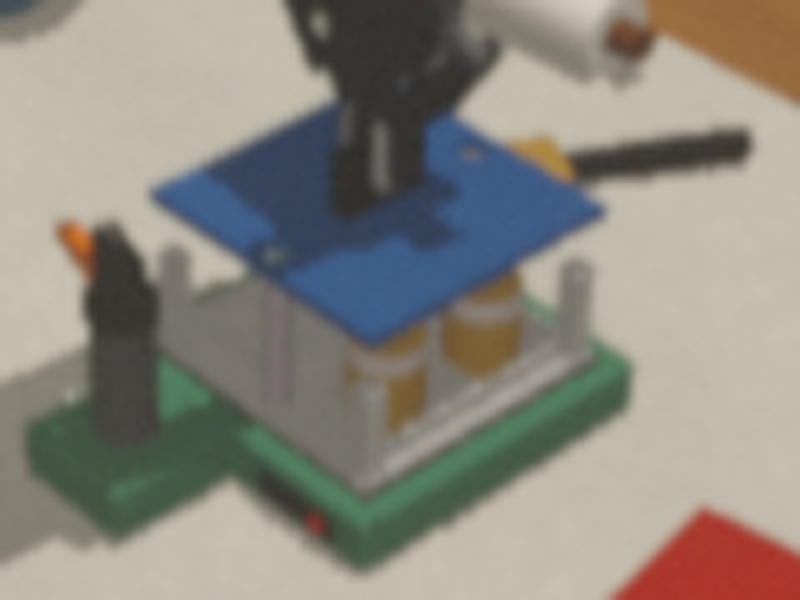

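Run:
```python
from fit import *
c=cam("side"); cr=lambda p:(proj(c,p)+.5-[235,165])*6.667
sh=(588.8,-37.2,-.028); w=lambda x,y,z: world(np.array([[x,y,z]],float),sh)[0]
for n,p in dict(tip1=(-62,0,107),tip2=(62,0,107),h1=(-62,0,126.5),h2=(62,0,126.5),cf=(-75,-75,119.5),cl=(-75,75,126.5),cr=(75,-75,123),rf=(-75,-75,35),rr=(75,-75,35),rl=(-75,75,51),pf=(-67,-67,91),pr=(67,-67,91),pl=(-67,67,91)).items(): print(n,np.round(cr(w(*p)),0))
print('dx',cr(w(1,0,120))-cr(w(0,0,120)),'dy',cr(w(0,1,120))-cr(w(0,0,120)),'dz',cr(w(0,0,121))-cr(w(0,0,120)))
```

```text
tip1 [281. 281.]
tip2 [474. 176.]
h1 [281. 247.]
h2 [476. 142.]
cf [374. 348.]
cl [152. 186.]
cr [611. 207.]
rf [370. 494.]
rr [598. 356.]
rl [156. 315.]
pf [373. 382.]
pr [582. 261.]
pl [178. 248.]
dx [ 1.5672312  -0.84361557] dy [-1.48389725 -0.93983117] dz [ 0.04352967 -1.75202121]
```

The hole see-throughs at (275,257) and (471,153) put the plate within about 2 mm. I'll nudge by (+1.2,+0.8) and lower slowly, watching the force.

Request:
apply_moves(
  motion=[
    [[0.8, -0.1, 0.1, 0.4, 0], [0.8, -0.1, 0.1, 0.8, 0], [0.8, -0.1, 0.1, 1.2, 0], [0.8, -0.1, 0.1, 1.6, 0], [0.8, -0.1, 0.1, 1.9, 0], [0.8, -0.1, 0.1, 1.9, 0]],
  ],
)

```text
time_s: 34.47
tcp_pos: [590.0, -37.1, 121.5]
tool_rot: [3.141, -0.002, 3.113]
force: [-0.8, -0.0, -3.5]
width: 0.142
gripper_force: 89.5
```

Request:
apply_moves(
  motion=[
    [[0.8, 0, 0, 0.3, 0], [0.8, 0, 0, 0.5, 0], [0.8, 0, 0, 0.7, 0], [0.8, 0, 0, 0.8, 0], [0.8, 0, 0, 0.8, 0]],
  ],
)

```text
time_s: 34.88
tcp_pos: [590.4, -37.2, 114.4]
tool_rot: [3.141, -0.0, 3.113]
force: [-0.5, 0.7, -3.1]
width: 0.141
gripper_force: 89.5
```

Request:
apply_moves(
  motion=[
    [[0.8, 0, 0, 0.1, 0], [0.8, 0, 0, 0.2, 0], [0.8, 0, 0, 0.3, 0], [0.8, 0, 0, 0.3, 0]],
  ],
)

```text
time_s: 35.22
tcp_pos: [590.6, -37.2, 111.8]
tool_rot: [3.142, 0.0, 3.113]
force: [0.6, -1.1, -2.9]
width: 0.142
gripper_force: 89.6
```

Request:
apply_moves(
  motion=[
    [[0.8, 0, 0, 0.1, 0], [0.8, 0, 0, 0.2, 0], [0.8, 0, 0, 0.3, 0], [0.8, 0, 0, 0.3, 0]],
  ],
)

```text
time_s: 35.55
tcp_pos: [590.8, -37.2, 111.5]
tool_rot: [-3.141, 0.002, 3.114]
force: [-9.1, 0.4, 10.5]
width: 0.15
gripper_force: 91.8
```

The plate is seated at the expected height. Release, then go to the knob.

Request:
apply_moves(
  motion=[
    [[3.5, 0, 0, 0, 0], [3.5, 0, 0, 0, 0], [3.5, 0, 0, 0, 0], [3.5, 0, 0, -2, 0], [3.5, 0, 0, -5, 0], [3.5, 0, 0, -9, 0], [3.5, 0, 0, -10, 0], [3.5, 0, 0, -10, 0]],
  ],
)

```text
time_s: 36.22
tcp_pos: [592.3, -37.4, 213.7]
tool_rot: [-3.141, 0.009, 3.114]
force: [-0.2, -0.8, 0.2]
width: 0.41
gripper_force: 0.0
```

Run:
```python
from plan import *
plan((530,-15,205,2.2),(465.5,1.5,190,1.272))
for n in("top","side"):
    c=cam(n)
    for t in("clamp_grip","plate"): print(n,t,[(np.round(r["point"]).tolist(),round(r["confidence"],2)) for r in ctrl.place_of(c,t)][:2])
```

```text
t 36.2 tcp [592.3 -37.4 213.7] rot [-3.141  0.009  3.114] F [-0.2 -0.8  0.2] w 35.0 gf 0.0
[6.29, 2.06, 0.87] 52.3 rows 8
[5.13, -4.24, 1.5] 53.2 rows 8
top clamp_grip []
top plate [([592.0, -38.0, 89.0], 0.71)]
side clamp_grip [([467.0, -2.0, 130.0], 0.53)]
side plate [([589.0, -35.0, 92.0], 0.61)]
```

Request:
apply_moves(
  motion=[
    [[4.5, 6.3, 2.1, 0.9, 52.3], [4.5, 6.3, 2.1, 0.9, 52.3], [4.5, 6.3, 2.1, 0.9, 52.3], [4.5, 6.3, 2.1, 0.9, 52.3], [4.5, 6.3, 2.1, 0.9, 52.3], [4.5, 6.3, 2.1, 0.9, 52.3], [4.5, 6.3, 2.1, 0.9, 52.3], [4.5, 6.3, 2.1, 0.9, 52.3]],
  ],
)

```text
time_s: 37.18
tcp_pos: [527.8, -14.4, 198.7]
tool_rot: [-3.14, -0.001, 2.194]
force: [-0.1, -0.6, 0.7]
width: 0.525
gripper_force: 0.0
```

Request:
apply_moves(
  motion=[
    [[4.5, 5.1, -4.2, 1.5, 53.2], [4.5, 5.1, -4.2, 1.5, 53.2], [4.5, 5.1, -4.2, 1.5, 53.2], [4.5, 5.1, -4.2, 1.5, 53.2], [4.5, 5.1, -4.2, 1.5, 53.2], [4.5, 5.1, -4.2, 1.5, 53.2], [4.5, 5.1, -4.2, 1.5, 53.2], [4.5, 5.1, -4.2, 1.5, 53.2]],
  ],
)

```text
time_s: 37.85
tcp_pos: [463.8, 2.1, 183.8]
tool_rot: [-3.14, 0.0, 1.266]
force: [0.1, 0.2, -0.0]
width: 0.53
gripper_force: 0.0
```

Request:
apply_moves(
  motion=[
    [[4.5, 0, 0, 0, 0], [4.5, 0, 0, 0, 0], [4.5, 0, 0, 0, 0]],
  ],
)

```text
time_s: 38.1
tcp_pos: [464.0, 2.1, 184.3]
tool_rot: [-3.141, 0.0, 1.274]
force: [0.0, 0.1, -0.1]
width: 0.527
gripper_force: 0.0
```

Run:
```python
from plan import *
plan((465.5,1.5,117,1.272))
c=cam("side")
print([(np.round(r["point"]).tolist(),round(r["confidence"],2)) for r in ctrl.place_of(c,"clamp_grip")][:2])
```

```text
t 38.1 tcp [464.    2.1 184.3] rot [-3.141  0.     1.274] F [ 0.   0.1 -0.1] w 45.0 gf 0.0
[-0.01, 0.16, 6.73] 0.1 rows 2
[([469.0, 1.0, 130.0], 0.45)]
```

Request:
apply_moves(
  motion=[
    [[4.5, 0, 0.2, 3, 0], [4.5, 0, 0.2, 5.5, 0], [4.5, 0, 0.2, 6.6, 0], [4.5, 0, 0.2, 6.6, 0], [3, 0, 0.2, 6.6, 0], [2, 0, 0.2, 6.6, 0], [1, 0, 0.2, 6.6, 0], [0.8, 0, 0.2, 6.6, 0]],
  ],
  squeeze=25,
)

```text
time_s: 38.87
tcp_pos: [466.3, 1.7, 120.6]
tool_rot: [3.141, -0.001, 1.272]
force: [-5.1, 2.0, 5.2]
width: 0.156
gripper_force: 26.4
```

Request:
apply_moves(
  motion=[
    [[0.8, 0, 0, 0, 0], [0.8, 0, 0, 0, 0], [0.8, 0, 0, 0, 0]],
  ],
)

```text
time_s: 39.12
tcp_pos: [466.2, 1.7, 120.6]
tool_rot: [3.141, -0.001, 1.272]
force: [-4.9, 2.0, 5.4]
width: 0.157
gripper_force: 26.4
```

Request:
apply_moves(
  motion=[
    [[0.8, 0, 0, 0, 0], [0.8, 0, 0, 0, 0], [0.8, 0, 0, 0, 6], [0.8, 0, 0, 0, 12], [0.8, 0, 0, 0, 18], [0.8, 0, 0, 0, 24], [0.8, 0, 0, 0, 30], [0.8, 0, 0, 0, 36]],
  ],
  squeeze=60,
)

```text
time_s: 39.78
tcp_pos: [465.9, 1.8, 120.8]
tool_rot: [-3.141, -0.0, 0.639]
force: [-6.4, 1.6, 7.1]
width: 0.147
gripper_force: 61.9
```

Request:
apply_moves(
  motion=[
    [[0.8, 0, 0, 0, 6], [0.8, 0, 0, 0, 12], [0.8, 0, 0, 0, 18], [0.8, 0, 0, 0, 24], [0.8, 0, 0, 0, 30], [0.8, 0, 0, 0, 36], [0.8, 0, 0, 0, 36], [0.8, 0, 0, 0, 36]],
  ],
)

```text
time_s: 40.45
tcp_pos: [465.7, 2.2, 120.8]
tool_rot: [-3.14, 0.001, 0.016]
force: [-7.9, 4.0, 8.8]
width: 0.147
gripper_force: 61.8
```

Run:
```python
from plan import *
plan()
s=ctrl.sense(); print(s["ft_torque"])
```

```text
t 40.5 tcp [465.7   2.2 120.8] rot [-3.14e+00  1.00e-03  1.60e-02] F [-7.9  4.   8.8] w 12.6 gf 61.8
[ 0.39303158  1.85415587 -0.08957824]
```

Request:
apply_moves(
  motion=[
    [[4, 0, 0, 0, 0], [4, 0, 0, 0, 0], [4, 0, 0, 0, 0], [4, 0, 0, 0, 0], [4, 0, 0, -3, 0], [4, 0, 0, -7, 0], [4, 0, 0, -11, 0], [4, 0, 0, -15, 0]],
  ],
)

```text
time_s: 41.12
tcp_pos: [465.7, 1.4, 270.6]
tool_rot: [3.142, 0.0, 0.015]
force: [0.6, 0.3, 0.3]
width: 0.468
gripper_force: 0.0
```

Request:
apply_moves(
  motion=[
    [[4, -10, 0, -4, 0], [4, -10, 0, -4, 0], [4, -10, 0, -4, 0], [4, -10, 0, -4, 0], [4, -10, 0, -4, 0]],
  ],
)

```text
time_s: 41.53
tcp_pos: [366.1, -0.2, 309.8]
tool_rot: [3.141, -0.004, 0.015]
force: [0.5, 0.1, -0.4]
width: 0.471
gripper_force: 0.0
```

Run:
```python
from plan import *
plan()
c=cam("side"); a=cv2.resize(c["image"][165:265,225:358,::-1],(798,600),interpolation=cv2.INTER_CUBIC); cv2.imwrite('pics/end.png',a)
for n in("top","side"):
    c=cam(n)
    for t in("plate","pot0","bowl","seal","brush","weight"): print(n,t,[(np.round(r["point"]).tolist(),round(r["confidence"],2)) for r in ctrl.place_of(c,t)][:3])
```

```text
t 41.5 tcp [ 3.661e+02 -2.000e-01  3.098e+02] rot [ 3.141 -0.004  0.015] F [ 0.5  0.1 -0.4] w 40.2 gf 0.0
top plate [([591.0, -41.0, 93.0], 0.75)]
top pot0 [([619.0, 519.0, 0.0], 0.6)]
top bowl [([699.0, 384.0, -0.0], 0.96)]
top seal [([353.0, 190.0, 2.0], 0.63), ([790.0, 26.0, 1.0], 0.61)]
top brush [([793.0, 30.0, -1.0], 0.77), ([619.0, 521.0, 1.0], 0.16)]
top weight [([621.0, 525.0, 1.0], 0.74)]
side plate [([350.0, 191.0, -1.0], 0.68), ([591.0, -40.0, 91.0], 0.65)]
side pot0 [([558.0, -77.0, 41.0], 0.53), ([616.0, -80.0, 43.0], 0.48)]
side bowl [([695.0, 382.0, -2.0], 0.75)]
side seal [([351.0, 192.0, 1.0], 0.77)]
side brush [([469.0, 1.0, 128.0], 0.75), ([617.0, 524.0, 1.0], 0.69), ([796.0, 32.0, 2.0], 0.52)]
side weight [([618.0, 522.0, -1.0], 0.74)]
```

View pics/end.png

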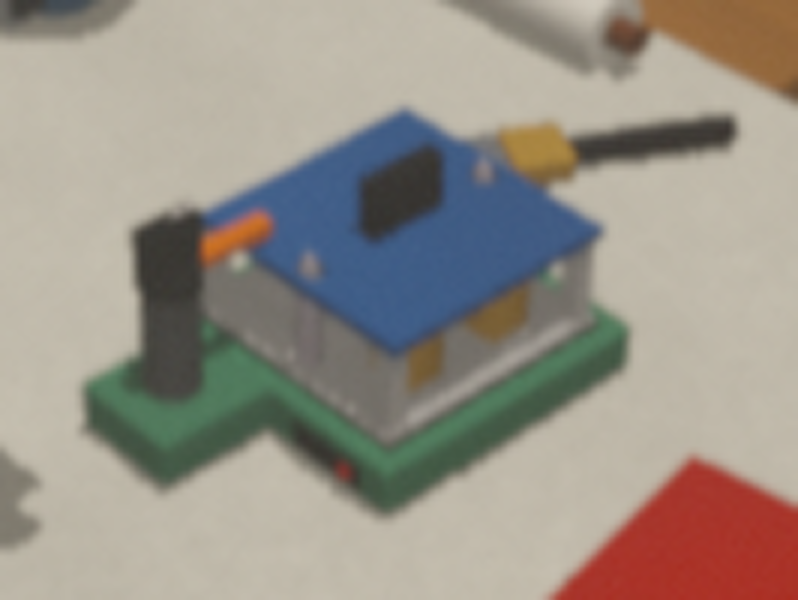

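The plate lies flat with both peg tips through it, at (310,265) and (484,170). The orange arm at (240,238) is closed over it along the shaker's x. The robot is clear, so I'm handing in.

```bash
python3 -c "
from rig import ctrl
print(ctrl.hand_in())"
```

```text
the job is handed in; nothing more can be done
None
```

The job is handed in, but no verdict came back; the last images show the rack seated, the three gold pots I found in its cells, the plate flat over both pegs, and the clamp's orange arm over it with the gripper clear.

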